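# Make up two specimen practical kits

### The job

Make up the two practical kits on the bench: the white tray gets the forceps, the blue-lidded dish and the red-lidded pot; the green tray gets the yellow-lidded pot on its floor and the orange-topped specimen plate, which goes fully home into the empty slot of the slide rack in that tray. Everything else in a tray lies or stands flat on the tray floor, not on the rim or on other things; keep the dish and the pots upright all the time and leave the purple-lidded pot where it is.

Things in the scene. Friction and masses are not known exactly. Their poses are not given: they have to be found in the camera images.
- tray_white: white kit tray, fixed to the bench: 260 mm (its x) by 200 mm (its y) outside, floor 3 mm thick, inside 250 x 190 mm, walls 5 mm thick and 12 mm high above the bench with a narrow rim outside; origin at the centre of its underside (at bench level), z up. Empty at the start.
- tray_green: green kit tray, fixed to the bench: 260 mm (its x) by 200 mm (its y) outside, floor 3 mm thick, inside 250 x 190 mm, walls 5 mm thick and 12 mm high above the bench with a narrow rim outside; origin at the centre of its underside (at bench level), z up. The slide rack stands in its +x half; the -x half is free.
- slide_rack: grey rack fixed on the green tray's floor, 70 (x) x 100 (y) x 25 mm high; five slots along its x, 18 mm apart. The outer four hold short fixed white-topped plates (tops 29 mm above the rack's underside); the middle one is empty: floor 4 mm above the underside, 62 mm long between end walls, 8 mm wide, flaring to 16 mm over the top 8 mm. Origin: underside, straight below the empty slot's middle; z up
- plate: specimen plate, green glass 5 mm thick (y), 50 mm wide (x), with an 8 mm thick, 14 mm high orange grip bar along its top; 55 mm high in all, 35 g; goes in either way round. Starts upright, leaning slightly, in the slot of a fixed wooden stand (66 x 30 mm, 25 mm high, slot floor 5 mm above the bench). Origin: middle of its lower edge; z up
- dish: flat round specimen dish with a blue lid fixed on it, diameter 56 mm (the lower 10 mm clear, 52 mm), 20 mm high, 45 g, lying loose on the bench; origin at the centre of its underside, z up
- forceps: steel forceps lying flat, loose on the bench, 120 mm long along their x (closed end at -x, points at +x), 15 mm wide across y at the middle, 11 mm high, rigid, 50 g; origin on the underside at the middle, z up; grip across y at the origin
- pot_red: white plastic specimen pot with a red lid, body diameter 38 mm, lid diameter 42 mm (the lid is the top 13 mm), 45 mm high, 60 g, standing loose on the bench; origin at the centre of its underside, z up
- pot_yellow: white plastic specimen pot with a yellow lid, body diameter 38 mm, lid diameter 42 mm (the lid is the top 13 mm), 45 mm high, 60 g, standing loose on the bench; origin at the centre of its underside, z up
- pot_purple: white plastic specimen pot with a purple lid, body diameter 38 mm, lid diameter 42 mm (the lid is the top 13 mm), 45 mm high, 60 g, standing loose on the bench; origin at the centre of its underside, z up; not wanted: it stays where it is
There are look-alikes about, which are no part of the job. Leave any grey look-alike of the pot_yellow alone.

How it is judged (in metres and radians):
At the end, for the whole second after the job is handed in: Each thing rests in its tray: flat within 0.12 rad, underside within 4 mm of the floor. Plate in the middle slot: within 10 mm lengthwise, 4.5 mm across, 3.5 mm of the slot floor, 0.3 rad of upright, 0.2 rad of the slot line. All five at rest; purple-lidded pot moved under 30 mm (x of dish in the frame of tray_white between -0.105 and 0.105 m and y of dish in the frame of tray_white between -0.075 and 0.075 m and z of dish in the frame of tray_white between -0.002 and 0.007 m and angle between each of dish, pot_red, forceps, pot_yellow's own z axis and vertical below 0.12 rad and x of pot_red in the frame of tray_white between -0.112 and 0.112 m and y of pot_red in the frame of tray_white between -0.082 and 0.082 m and z of pot_red in the frame of tray_white between -0.002 and 0.007 m and x of forceps in the frame of tray_white between -0.1 and 0.1 m and y of forceps in the frame of tray_white between -0.092 and 0.092 m and z of forceps in the frame of tray_white between -0.002 and 0.007 m and x of pot_yellow in the frame of tray_green between -0.112 and 0.112 m and y of pot_yellow in the frame of tray_green between -0.082 and 0.082 m and z of pot_yellow in the frame of tray_green between -0.002 and 0.007 m and x of plate in the frame of slide_rack between -0.01 and 0.01 m and y of plate in the frame of slide_rack between -0.0045 and 0.0045 m and z of plate in the frame of slide_rack between -0.002 and 0.0075 m and angle between plate's own z axis and vertical below 0.3 rad and angle between the x axis of plate and the x axis of slide_rack, either way round below 0.2 rad and linear speed of each of dish, pot_red, forceps, pot_yellow, plate below 0.02 m/s and angular speed of each of dish, pot_red, forceps, pot_yellow below 0.2 rad/s and angular speed of plate below 2.5 rad/s and distance of pot_purple from where it was at the start of the episode below 0.03 m); the robot touches nothing.
It fails at once if the dish or a pot is tipped over (angle between any of dish, pot_red, pot_yellow, pot_purple's own z axis and vertical above 0.7 rad).
It fails at once if the purple-lidded pot is moved (distance of pot_purple from where it was at the start of the episode above 0.03 m).
It also fails if it takes over 128 s, if anything falls off the work surface, if the arm or the gripper's body presses on something with over 40 N, if the wrist force passes 120 N, or if a joint passes its speed limit or range.

### The arm

A 7-joint arm with a two-finger parallel gripper is mounted at the origin on the work surface. World frame = base frame: x ahead of the robot, y to its left, z up, the work surface at z = 0. Lengths are in m, angles in degrees, forces in N, time in s.
With the tool pointing down it reaches from about 0.425 to 0.975 m from the base axis. Payload 16.7 kg.
Tool frame: the origin (TCP) lies on the centre line of the jaws, within the pads' length; the fingertips stand 8 mm ahead of it and the grasp point (between the pads) lies 11 mm behind it (manip.tips_ahead is the z of the fingertips in the tool frame, in m); z points along the fingers, y is the direction in which the jaws open and shut (so a half turn about z gives the same grasp; the last joint's range is limited). The gripper opens to 85 mm and grips with 20 to 120 N. Pads are 22 mm wide; open, the fingers measure 114 mm over their backs; the gripper's body (76 mm by 85 mm) begins 54 mm behind the grasp point. The pads swing forward as they close: fully open they stand 13 mm farther back than shut.
Start: joints at [-76.92, 24.414, 4.234, 92.017, -1.954, 63.644, -3.845], TCP at [0.249, 0.627, 0.239] pointing down, gripper open.
Joint ranges: [-163.25, 163.25], [-28.42, 122.38], [-70.27, 78.77], [12.13, 141.07], [-58.53, 238.53], [9.26, 117.41], [-156.51, 156.51]. Speed limits (degrees/s): [108.29, 108.29, 136.94, 136.94, 172.46, 172.46, 172.46].

### API

Orientations are given as [roll, pitch, yaw] about the fixed x, y, z axes, in that order (R = Rz(yaw) Ry(pitch) Rx(roll)).
In Python, from rig import manip gives the robot as it stands. The module is installed in compiled form; this text tells all that it offers.
- The arm moves only by the shell command python3 -m handwheel 'ROWS' [FORCE]. ROWS is JSON, a list of rows, each an object of numbers: "dx", "dy", "dz": the shift along the tool's x, y, z as a fraction of full scale; "rx", "ry", "rz": the turn, a rotation vector about the tool's x, y, z as a fraction of full scale; "claw": the closure, from -1 (fully open) to 1 (shut), so that 0 is half open. A call has exactly 5 rows; each row is the pose to reach, as a shift and turn from the pose commanded when the call began, along the tool's axes at that moment; what a row does not reach only later rows make up. Full scale, the value 1, is 400 mm for a shift and 90 degrees for a turn. A row lasts 1/8 s, in which the tool goes at most 62.5 mm and 10.7 degrees, less where a joint would pass 70% of its speed; a pose out of reach is approached as far as the arm can. A call with a number of a shift or a turn outside -1 to 1 is refused whole. A call with a gripper value outside its range is refused whole. The fingers move at their own pace and stop on an object; FORCE is the grip in N (left out, the last holds). Time passes only in rows, so rows that repeat a pose let the fingers close, or fill a call up. It gives the time, the measured TCP pose, the force and the opening at its end, in the units of the state.
- manip.get_state(): the state, without advancing time (a new reading comes with each control period).
- manip.get_image(name): name is "scene" or "top"; returns a dict with "image" (400x640x3 uint8, red, green, blue), "range_z" (400x640 float32, m along the optical axis (not along the pixel's ray), 0 where there is no reading), "camera_matrix" (3x3 intrinsics, pixels), "R" (3x3) and "t" (3): a world point X has camera coordinates R X + t. Camera axes: x right, y down, z forward; pixel columns grow to the right and rows downward; lengths in m; the calibration is good to about 2 mm. A picture is of the moment at which its call begins.
- manip.job_done(): hands the job in, once; it reports no verdict.
The state is a dict: "time_s": time; "joints": joint angles; "joint_velocities": joint speeds; "tau": joint torques, N m; "eef_pos": TCP position; "tool_rot": TCP orientation; "force": force on the tool from outside, world axes, zero at the start; "torque": the same for the moment, N m; "finger_gap": opening from 0.0 (shut) to 1.0 (fully open).
Only numpy, scipy, OpenCV 4.12 (cv2) and the standard library are available. Lean on these libraries where they do the work, as an engineer would, in place of code of your own. Each camera call takes 0.05 s, during which the arm holds its last target.

## Working session

There is one attempt and no reset: what is moved stays moved. The work goes in short steps, Python scripts to look and compute and a shell command to move; the robot and the scene stay as the last step left them, time stands still between calls to the robot, and variables do not carry over. Pictures are saved under pics/ and viewed, and the job is handed in when it is done.

```bash
mkdir -p pics
python3 - <<'E'
from rig import manip
import cv2,numpy as np
for n in ("scene","top"):
    d=manip.get_image(n); cv2.imwrite(f"pics/{n}0.png",d["image"][:,:,::-1]); np.savez(f"{n}0.npz",**d)
    print(n,d["camera_matrix"].tolist(),(-d["R"].T@d["t"]).round(3),d["R"].round(3).tolist())
print(manip.get_state(),manip.tips_ahead)
E
```

```text
scene [[506.8070673318546, 0.0, 334.13964200594273], [0.0, 506.8070673318546, 202.72514782093225], [0.0, 0.0, 1.0]] [ 1.159 -0.333  1.093] [[0.489, 0.872, -0.0], [0.735, -0.412, -0.538], [-0.469, 0.263, -0.843]]
top [[490.9670446716193, 0.0, 313.7014837742271], [0.0, 490.9670446716193, 199.16277471057478], [0.0, 0.0, 1.0]] [3.650e-01 1.000e-03 1.049e+00] [[0.069, -0.998, 0.001], [-0.976, -0.068, -0.205], [0.205, 0.013, -0.979]]
{'time_s': 0.1, 'joints': array([-76.91962715,  24.4465349 ,   4.23268369,  92.04860077,
        -1.9528688 ,  63.64260834,  -3.84428575]), 'joint_velocities': array([-0.05213309, -0.08712934,  0.01339895, -0.10921284, -0.10045077,
        0.02572815, -0.00410744]), 'tau': array([ 7.67436839e-03, -9.51526952e+01,  3.77007186e+00, -4.64410400e+01,
        1.93664955e-02,  6.31152681e-03,  6.46115132e-05]), 'eef_pos': array([0.24889853, 0.6270535 , 0.23867561]), 'tool_rot': array([-1.79934701e+02,  5.94882419e-03,  1.58351644e+02]), 'force': array([-0.66238833, -0.53006071,  0.74654808]), 'torque': array([ 0.05871186,  0.01175213, -0.02994226]), 'finger_gap': 1.0014780451422431} 0.008
```

View pics/scene0.png

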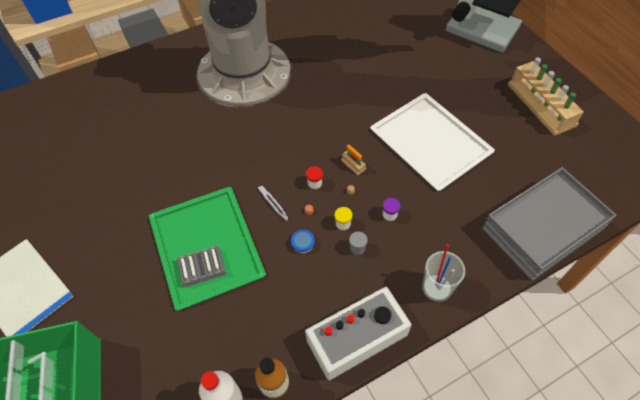

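View pics/top0.png

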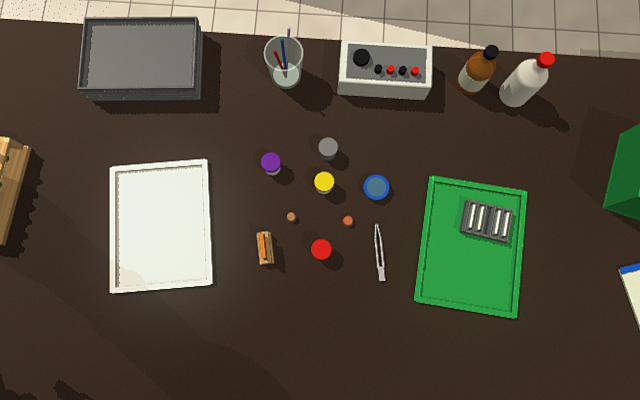

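The scene view shows the white tray around (432,140), the green tray at (207,247), the rack at (203,263), the forceps at (273,203) and the plate stand at (354,158). The pots are red (314,176), yellow (343,217), purple (391,208) and a grey look-alike (358,242); the dish is at (302,241). Next I'll measure these.

```bash
cat > h.py <<'E'
import cv2,numpy as np
from rig import manip
def cast(d,uv,z):
    uv=np.atleast_2d(np.array(uv,float)); K=d["camera_matrix"];R=d["R"];C=-R.T@d["t"]
    r=(np.linalg.inv(K)@np.c_[uv,np.ones(len(uv))].T); r=(R.T@r).T
    return C+r*((z-C[2])/r[:,2])[:,None]
def px(d,X):
    p=d["R"]@np.array(X,float)+d["t"]; p=d["camera_matrix"]@p; return p[:2]/p[2]
def hsv(d): return cv2.cvtColor(np.ascontiguousarray(d["image"]),cv2.COLOR_RGB2HSV)
def mask(d,lo,hi,box=None):
    m=cv2.inRange(hsv(d),np.array(lo),np.array(hi))
    if box is not None:
        k=np.zeros_like(m); u0,v0,u1,v1=box; k[v0:v1,u0:u1]=1; m*=k
    return m
def biggest(m):
    c,_=cv2.findContours(m,cv2.RETR_EXTERNAL,cv2.CHAIN_APPROX_NONE)
    return max(c,key=cv2.contourArea) if c else None
def points(d,m):
    v,u=np.nonzero(m&(d["range_z"]>0)*np.uint8(255)); z=d["range_z"][v,u]
    K=d["camera_matrix"]; c=np.c_[(u-K[0,2])*z/K[0,0],(v-K[1,2])*z/K[1,1],z]
    return (c-d["t"])@d["R"]
E
python3 - <<'E'
from h import *
D={n:dict(np.load(f"{n}0.npz")) for n in("scene","top")}
col=dict(red=([0,180,120],[6,255,255]),yellow=([24,180,120],[33,255,255]),purple=([130,120,60],[155,255,255]),blue=([100,120,70],[115,255,255]),orange=([8,220,180],[16,255,255]),grey=([0,0,90],[179,30,150]))
box={"scene":(260,130,420,260),"top":(230,130,400,270)}
for c,(lo,hi) in col.items():
  for n,d in D.items():
    m=mask(d,lo,hi,box[n]); k=biggest(m)
    if k is None: print(c,n,None);continue
    mm=np.zeros_like(m);cv2.drawContours(mm,[k],-1,255,-1)
    P=points(d,mm); h=np.percentile(P[:,2],90)
    top=P[P[:,2]>h-0.006]
    (u,v),r=cv2.minEnclosingCircle(k)
    zz={'blue':.02,'orange':.06}.get(c,.045)
    W=points(d,mm); 
    print(c,n,"px",round(u),round(v),"area",cv2.contourArea(k),"zmax",h.round(4),"topmid",((top[:,:2].min(0)+top[:,:2].max(0))/2).round(4),"ext",np.ptp(top[:,:2],axis=0).round(3))
for n,b in(("top",(225,125,400,290)),("scene",(250,130,410,260))):
    im=D[n]["image"][b[1]:b[3],b[0]:b[2],::-1]; cv2.imwrite(f"pics/{n}_crop0.png",cv2.resize(im,None,fx=4.5,fy=3.6 if 0 else 4.5)[:600,:800] if 0 else cv2.resize(im,None,fx=3.6,fy=3.6,interpolation=cv2.INTER_CUBIC))
E
```

```text
red scene px 314 174 area 186.0 zmax 0.0477 topmid [ 0.4714 -0.0052] ext [0.042 0.042]
red top px 321 249 area 307.0 zmax 0.0477 topmid [ 0.4711 -0.006 ] ext [0.04 0.04]
yellow scene px 343 215 area 210.0 zmax 0.0477 topmid [ 0.6158 -0.0027] ext [0.041 0.041]
yellow top px 324 181 area 278.0 zmax 0.0479 topmid [ 0.6148 -0.0028] ext [0.04 0.04]
purple scene px 391 206 area 202.5 zmax 0.0479 topmid [0.6488 0.1138] ext [0.043 0.041]
purple top px 270 162 area 282.5 zmax 0.0477 topmid [0.649  0.1131] ext [0.041 0.039]
blue scene px 302 240 area 386.5 zmax 0.0229 topmid [ 0.6168 -0.1156] ext [0.054 0.054]
blue top px 376 187 area 496.0 zmax 0.0229 topmid [ 0.616  -0.1154] ext [0.055 0.054]
orange scene px 359 156 area 0.0 zmax 0.0588 topmid [0.4911 0.1151] ext [0.007 0.002]
orange top px 262 246 area 43.5 zmax 0.0631 topmid [0.4693 0.1115] ext [0.046 0.014]
grey scene px 358 242 area 240.0 zmax 0.0478 topmid [ 0.6923 -0.0066] ext [0.042 0.042]
grey top px 328 146 area 252.0 zmax 0.048 topmid [ 0.6911 -0.0064] ext [0.04 0.04]
```

Run:
```python
from h import *
D={n:dict(np.load(f"{n}0.npz")) for n in("scene","top")}
# trays
for n,d in D.items():
    for nm,lo,hi,b in (("white",[0,0,150],[179,60,255],{"top":(95,150,225,300),"scene":(360,85,500,195)}[n]),("green",[50,120,60],[80,255,255],{"top":(405,165,540,325),"scene":(140,180,270,312)}[n])):
        m=cv2.morphologyEx(mask(d,lo,hi,b),cv2.MORPH_CLOSE,np.ones((5,5)))
        k=biggest(m); q=cv2.approxPolyDP(k,0.04*cv2.arcLength(k,True),True)[:,0]
        W=cast(d,cv2.convexHull(k)[:,0],0.012)[:,:2].astype(np.float32)
        r=cv2.minAreaRect((W*1000).astype(np.float32)); print(n,nm,"mAR(mm)",np.round(r[0],1),np.round(r[1],1),round(r[2],2),q.tolist())
    # forceps
    b={"top":(365,215,395,290),"scene":(250,180,295,225)}[n]
    m=mask(d,[0,0,95],[179,70,255],b); k=biggest(m)
    W=cast(d,k[:,0],0.008)[:,:2]*1000; r=cv2.minAreaRect(W.astype(np.float32)); print(n,"forceps",np.round(r[0],1),np.round(r[1],1),round(r[2],2),cv2.boundingRect(k))
    c=W-W.mean(0);
    P=points(d,m);print("z",np.percentile(P[:,2],[10,50,90]).round(4))
    # rack whites
    b={"top":(455,195,520,245),"scene":(170,245,232,290)}[n]
    m=mask(d,[0,0,170],[179,50,255],b)
    cs,_=cv2.findContours(m,cv2.RETR_EXTERNAL,cv2.CHAIN_APPROX_NONE)
    for k in cs:
        if cv2.contourArea(k)<8: continue
        W=cast(d,k[:,0],0.032)[:,:2]*1000; r=cv2.minAreaRect(W.astype(np.float32)); print(n,"slide",np.round(r[0],1),np.round(r[1],1),round(r[2],2))
    # rack grey outline by depth
    P=points(d,cv2.inRange(d["image"],0,255)*0+255)
    s=P[(P[:,2]>0.020)&(P[:,2]<0.045)&(P[:,1]<-0.22)&(P[:,1]>-0.5)&(P[:,0]>0.4)&(P[:,0]<0.68)]
    r=cv2.minAreaRect((s[:,:2]*1000).astype(np.float32)); print(n,"rack",np.round(r[0],1),np.round(r[1],1),round(r[2],2),len(s))
def crop(n,b,f,o):
    im=D[n]["image"][b[1]:b[3],b[0]:b[2],::-1]; cv2.imwrite(o,cv2.resize(im,None,fx=f,fy=f,interpolation=cv2.INTER_CUBIC))
crop("top",(450,190,530,250),8,"pics/c_rack_t.png");crop("scene",(165,238,240,293),8,"pics/c_rack_s.png")
A=[D["top"]["image"][220:280,240:300],D["scene"]["image"][135:195,325:385],D["top"]["image"][220:285,350:410][:60],D["scene"]["image"][175:235,245:305]]
cv2.imwrite("pics/c_mix.png",cv2.resize(np.vstack([np.hstack(A[:2]),np.hstack(A[2:])])[:,:,::-1],None,fx=4.9,fy=4.9,interpolation=cv2.INTER_CUBIC))
```

```text
scene white mAR(mm) [504.5 341. ] [276.6 217.3] 8.94 [[425, 93], [370, 127], [438, 190], [494, 149]]
scene green mAR(mm) [ 507.3 -324.3] [216.3 276.8] 84.39 [[230, 187], [149, 215], [176, 310], [265, 275]]
scene forceps [ 478.5 -128.8] [128.6  19.4] 8.02 (258, 185, 30, 36)
z [0.0004 0.0089 0.0132]
scene slide [ 553.5 -389.1] [ 6.2 50.7] 80.34
scene slide [ 556.1 -371.2] [ 6.1 49.1] 79.22
scene slide [ 564.  -336.2] [ 6.  50.1] 80.5
scene slide [ 565.3 -318.2] [ 6.  49.5] 80.2
scene rack [ 559.9 -352.8] [100.4  73.4] 79.49 1007
top white mAR(mm) [505.4 340.7] [275.  213.7] 8.85 [[206, 159], [109, 168], [110, 292], [212, 283]]
top green mAR(mm) [ 507.2 -324.5] [215.4 275.8] 84.33 [[429, 176], [414, 300], [517, 317], [527, 192]]
top forceps [ 478.4 -129.8] [119.5  16.3] 8.9 (374, 224, 12, 57)
z [0.0011 0.0107 0.0133]
top slide [ 553.2 -389.4] [ 5.1 50.7] 80.21
top slide [ 556.3 -371.7] [ 5.1 50.3] 80.35
top slide [ 562.3 -336.2] [ 5.3 50.4] 79.04
top slide [ 565.6 -318.4] [ 5.4 50.4] 79.68
top rack [ 558.4 -353.2] [100.7  71.8] 79.67 1299
```

View pics/c_rack_t.png

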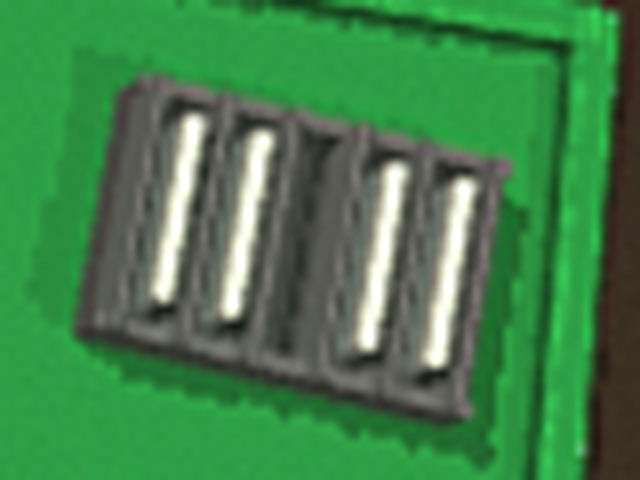

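View pics/c_mix.png

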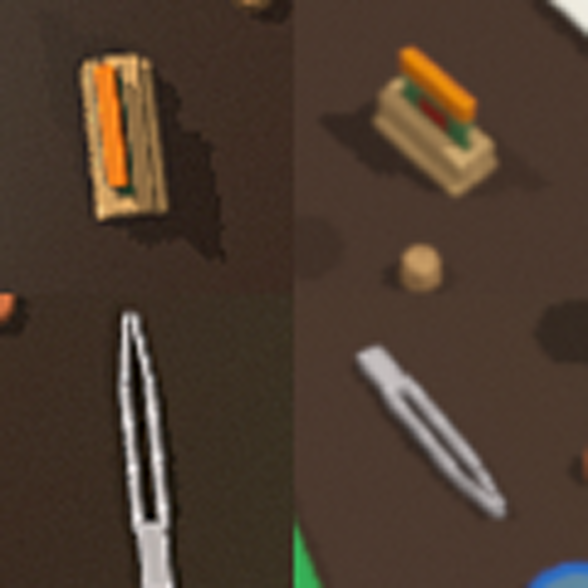

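View pics/top_crop0.png

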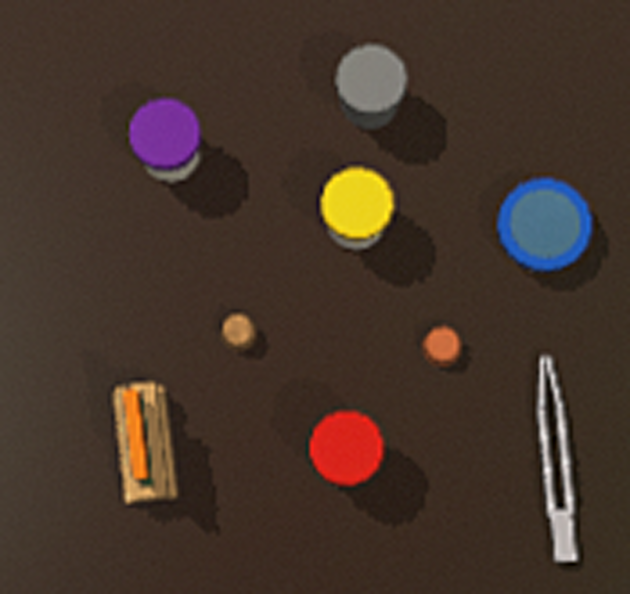

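The crops show the plate's orange bar at top (262,246), standing in the wooden stand. It leans to image-left (+y). The forceps' closed end is at top (382,280) and the points at (376,226). The middle rack slot, top (489,220), is empty. For the yellow pot there are two candidates: the yellow lid at top (324,181) and the grey one at (328,146). Only the first is yellow, and the crop confirms it. Next I'll measure the plate's lean.

Run:
```python
from h import *
D={n:dict(np.load(f"{n}0.npz")) for n in("scene","top")}
for n,d in D.items():
    b={"top":(240,220,300,280),"scene":(325,135,385,195)}[n]
    m=mask(d,[5,190,140],[19,255,255],b); k=biggest(m)
    mm=np.zeros_like(m);cv2.drawContours(mm,[k],-1,255,-1)
    W=cast(d,k[:,0],0.060)[:,:2]*1000; r=cv2.minAreaRect(W.astype(np.float32)); print(n,"bar@z60",cv2.boundingRect(k),np.round(r[0],1),np.round(r[1],1),round(r[2],2))
    P=points(d,mm); t=P[P[:,2]>np.percentile(P[:,2],95)-0.004]; print("zpct",np.percentile(P[:,2],[5,50,95]).round(4),"top mid",(t[:,:2].min(0)+t[:,:2].max(0))/2, "n",len(t)); 
    vx,vy,_,_=cv2.fitLine((t[:,:2]*1000).astype(np.float32),cv2.DIST_L2,0,.01,.01).ravel(); print("dir",np.degrees(np.arctan(vy/vx)))
    # stand top: depth slice 0.018..0.032
    v0=np.zeros(d["range_z"].shape,np.uint8); v0[b[1]:b[3],b[0]:b[2]]=255
    Q=points(d,v0); s=Q[(Q[:,2]>.022)&(Q[:,2]<.031)]
    r=cv2.minAreaRect((s[:,:2]*1000).astype(np.float32)); print("stand",np.round(r[0],1),np.round(r[1],1),round(r[2],2),len(s))
    g=cast(d,k[:,0],.0)
for nm,uv in(("cork",(291,216)),("cork2",(348,220))): print(nm,cast(D["top"],uv,.012))
```

```text
scene bar@z60 (347, 145, 15, 15) [472.4 111.3] [56.  14.1] 12.2
zpct [0.048  0.0586 0.0633] top mid [0.47071334 0.1117319 ] n 41
dir 12.756105
stand [469.9 112.6] [66.6 25.1] 12.2 120
top bar@z60 (259, 233, 7, 25) [470.1 112.2] [49.6  8.3] 11.44
zpct [0.0545 0.06   0.0632] top mid [0.4692242  0.11250925] n 66
dir 11.852109
stand [469.4 112.4] [66.  23.7] 11.85 224
cork [[0.54146251 0.06156177 0.012     ]]
cork2 [[ 0.5412255  -0.06071445  0.012     ]]
```

```bash
cat > plan.py <<'E'
import sys,numpy as np
from scipy.spatial.transform import Rotation as Ro
from rig import manip
def plan(*t):
    s=manip.get_state(); R=Ro.from_euler('xyz',s["tool_rot"],degrees=True)
    x,y,z,yaw=t
    d=R.inv().apply(np.array([x,y,z])/1000-s["eef_pos"])/0.4
    w=(R.inv()*Ro.from_euler('xyz',[180,0,yaw],degrees=True)).as_rotvec(degrees=True)/90
    print("t",round(s["time_s"],2),"pos",(s["eef_pos"]*1000).round(1),"rot",s["tool_rot"].round(1),"gap",round(s["finger_gap"],3),"F",s["force"].round(1),"j",s["joints"].round(0))
    print("dx,dy,dz",d.round(4),"w",w.round(4),"rows",max(np.linalg.norm(d)*400/62.5,np.linalg.norm(w)*90/10.7).round(1))
if __name__=="__main__": plan(*map(float,sys.argv[1:]))
E
python3 plan.py 470 112 150 192
```

```text
t 0.1 pos [248.9 627.1 238.7] rot [-179.9    0.   158.4] gap 1.001 F [-0.7 -0.5  0.7] j [-77.  24.   4.  92.  -2.  64.  -4.]
dx,dy,dz [-0.9888 -0.9926  0.2229] w [-7.000e-04 -1.000e-04 -3.739e-01] rows 9.1
```

```bash
python3 -m handwheel '[{"dx":-0.989,"dy":-0.993,"dz":0.15,"rz":-0.374,"claw":-1},{"dx":-0.989,"dy":-0.993,"dz":0.15,"rz":-0.374,"claw":-1},{"dx":-0.989,"dy":-0.993,"dz":0.15,"rz":-0.374,"claw":-1},{"dx":-0.989,"dy":-0.993,"dz":0.15,"rz":-0.374,"claw":-1},{"dx":-0.989,"dy":-0.993,"dz":0.15,"rz":-0.374,"claw":-1}]' 40; python3 plan.py 470 112 150 192
```

```text
t 0.1 pos [248.9 627.1 238.7] rot [-179.9    0.   158.4] gap 1.001 F [-0.7 -0.5  0.7] j [-77.  24.   4.  92.  -2.  64.  -4.]
dx,dy,dz [-0.9888 -0.9926  0.2229] w [-7.000e-04 -1.000e-04 -3.739e-01] rows 9.1schema error: expected keys dx, dy, dz, rx, ry, rz, claw
```

```bash
python3 -m handwheel '[{"dx":-0.989,"dy":-0.993,"dz":0.15,"rx":0,"ry":0,"rz":-0.374,"claw":-1},{"dx":-0.989,"dy":-0.993,"dz":0.15,"rx":0,"ry":0,"rz":-0.374,"claw":-1},{"dx":-0.989,"dy":-0.993,"dz":0.15,"rx":0,"ry":0,"rz":-0.374,"claw":-1},{"dx":-0.989,"dy":-0.993,"dz":0.15,"rx":0,"ry":0,"rz":-0.374,"claw":-1},{"dx":-0.989,"dy":-0.993,"dz":0.15,"rx":0,"ry":0,"rz":-0.374,"claw":-1}]' 40; python3 plan.py 470 112 150 192
```

```text
time_s: 0.72
eef_pos: [0.3719, 0.3402, 0.2058]
tool_rot: [-180.0, -0.0, -168.0]
force: [1.0, 1.0, 0.5]
finger_gap: 1.003
t 0.72 pos [371.9 340.2 205.8] rot [-180.   -0. -168.] gap 1.003 F [1.  1.  0.5] j [-53.  11.   4. 116.  -1.  54.  53.]
dx,dy,dz [-0.1209 -0.6091  0.1396] w [-0.     -0.      0.0004] rows 4.1
```

```bash
python3 -m handwheel '[{"dx":-0.121,"dy":-0.609,"dz":0.24,"rx":0,"ry":0,"rz":0,"claw":0},{"dx":-0.121,"dy":-0.609,"dz":0.24,"rx":0,"ry":0,"rz":0,"claw":0},{"dx":-0.121,"dy":-0.609,"dz":0.24,"rx":0,"ry":0,"rz":0,"claw":0},{"dx":-0.121,"dy":-0.609,"dz":0.24,"rx":0,"ry":0,"rz":0,"claw":0},{"dx":-0.121,"dy":-0.609,"dz":0.24,"rx":0,"ry":0,"rz":0,"claw":0}]' 40; python3 plan.py 470 112 45 192
```

```text
time_s: 1.35
eef_pos: [0.4695, 0.1102, 0.1088]
tool_rot: [-179.9, -0.1, -168.3]
force: [-0.5, 0.4, 0.8]
finger_gap: 0.499
t 1.35 pos [469.5 110.2 108.8] rot [-1.799e+02 -1.000e-01 -1.683e+02] gap 0.499 F [-0.5  0.4  0.8] j [-31.  17.  12. 123.  -5.  40.  86.]
dx,dy,dz [-0.0024  0.0045  0.1594] w [-0.0009 -0.0013 -0.0028] rows 1.0
```

```bash
python3 -m handwheel '[{"dx":0,"dy":0,"dz":0.08,"rx":0,"ry":0,"rz":0,"claw":0},{"dx":0,"dy":0,"dz":0.13,"rx":0,"ry":0,"rz":0,"claw":0},{"dx":0,"dy":0,"dz":0.159,"rx":0,"ry":0,"rz":0,"claw":0},{"dx":0,"dy":0,"dz":0.159,"rx":0,"ry":0,"rz":0,"claw":0},{"dx":0,"dy":0,"dz":0.159,"rx":0,"ry":0,"rz":0,"claw":0}]' 40; python3 plan.py 470 112 45 192
python3 - <<'E'
from h import *
A=[]
for n,b in(("top",(220,200,320,300)),("scene",(305,105,405,205))):
    d=manip.get_image(n);A.append(d["image"][b[1]:b[3],b[0]:b[2],::-1])
cv2.imwrite("pics/a1.png",cv2.resize(np.hstack(A),None,fx=4,fy=4,interpolation=cv2.INTER_CUBIC))
E
```

```text
time_s: 1.98
eef_pos: [0.4698, 0.1143, 0.0471]
tool_rot: [180.0, 0.0, -168.0]
force: [0.3, -0.5, 0.5]
finger_gap: 0.499
t 1.98 pos [469.8 114.3  47.1] rot [ 180.    0. -168.] gap 0.499 F [ 0.3 -0.5  0.5] j [-30.  23.  10. 125.  -7.  32.  88.]
dx,dy,dz [ 0.0006 -0.0056  0.0052] w [0.0001 0.0005 0.0002] rows 0.0
```

View pics/a1.png

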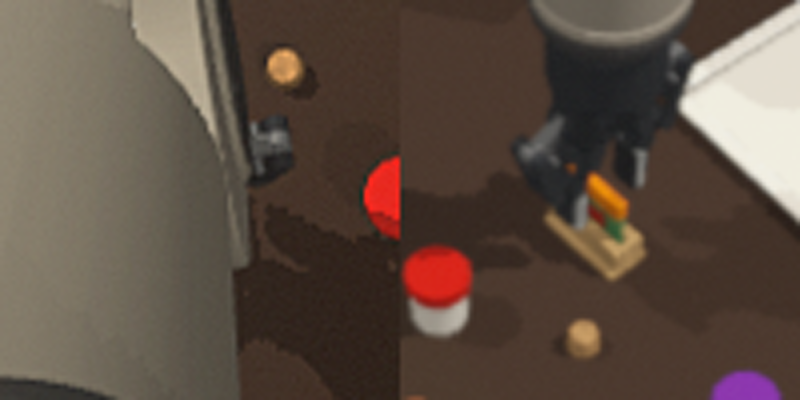

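The jaws straddle the orange bar. I'll correct 2 mm and close.

```bash
python3 -m handwheel '[{"dx":0,"dy":-0.0055,"dz":0.005,"rx":0,"ry":0,"rz":0,"claw":0},{"dx":0,"dy":-0.0055,"dz":0.005,"rx":0,"ry":0,"rz":0,"claw":1},{"dx":0,"dy":-0.0055,"dz":0.005,"rx":0,"ry":0,"rz":0,"claw":1},{"dx":0,"dy":-0.0055,"dz":0.005,"rx":0,"ry":0,"rz":0,"claw":1},{"dx":0,"dy":-0.0055,"dz":0.005,"rx":0,"ry":0,"rz":0,"claw":1}]' 40; python3 plan.py 470 112 130 192
```

```text
time_s: 2.7
eef_pos: [0.4699, 0.112, 0.0447]
tool_rot: [180.0, 0.0, -168.0]
force: [-1.2, -0.2, 6.4]
finger_gap: 0.086
t 2.7 pos [469.9 112.   44.7] rot [ 180.    0. -168.] gap 0.086 F [-1.2 -0.2  6.4] j [-29.  23.  10. 125.  -7.  32.  88.]
dx,dy,dz [-2.000e-04  1.000e-04 -2.134e-01] w [0.     0.0001 0.0001] rows 1.4
```

```bash
python3 -m handwheel '[{"dx":0,"dy":0,"dz":0,"rx":0,"ry":0,"rz":0,"claw":1},{"dx":0,"dy":0,"dz":-0.06,"rx":0,"ry":0,"rz":0,"claw":1},{"dx":0,"dy":0,"dz":-0.14,"rx":0,"ry":0,"rz":0,"claw":1},{"dx":0,"dy":0,"dz":-0.213,"rx":0,"ry":0,"rz":0,"claw":1},{"dx":0,"dy":0,"dz":-0.213,"rx":0,"ry":0,"rz":0,"claw":1}]' 60; python3 plan.py 559.5 -353.8 130 170.25
python3 - <<'E'
from h import *
A=[]
for n,b in(("top",(220,200,320,300)),("scene",(305,75,405,175))):
    d=manip.get_image(n);A.append(d["image"][b[1]:b[3],b[0]:b[2],::-1]); np.savez("lift_"+n,**d)
cv2.imwrite("pics/a2.png",cv2.resize(np.hstack(A),None,fx=4,fy=4,interpolation=cv2.INTER_CUBIC))
E
```

```text
time_s: 3.32
eef_pos: [0.4709, 0.1124, 0.1315]
tool_rot: [180.0, 0.2, -168.0]
force: [-0.3, 0.8, -0.3]
finger_gap: 0.081
t 3.33 pos [470.9 112.4 131.5] rot [ 180.     0.2 -168. ] gap 0.081 F [-0.3  0.8 -0.3] j [-32.  15.  12. 123.  -4.  43.  85.]
dx,dy,dz [ 0.026  -1.186   0.0026] w [0.0009 0.002  0.2418] rows 7.6
```

View pics/a2.png

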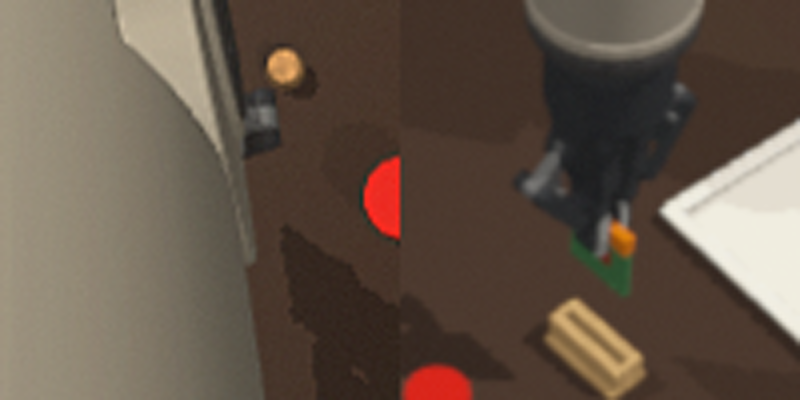

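```bash
python3 -m handwheel '[{"dx":0.022,"dy":-0.9,"dz":0,"rx":0,"ry":0,"rz":0.241,"claw":1},{"dx":0.022,"dy":-0.9,"dz":0,"rx":0,"ry":0,"rz":0.241,"claw":1},{"dx":0.022,"dy":-0.9,"dz":0,"rx":0,"ry":0,"rz":0.241,"claw":1},{"dx":0.022,"dy":-0.9,"dz":0,"rx":0,"ry":0,"rz":0.241,"claw":1},{"dx":0.022,"dy":-0.9,"dz":0,"rx":0,"ry":0,"rz":0.241,"claw":1}]'; python3 plan.py 559.5 -353.8 115 170.25
```

```text
time_s: 4.05
eef_pos: [0.5271, -0.197, 0.1285]
tool_rot: [-180.0, -0.1, 170.3]
force: [1.4, 1.8, -0.8]
finger_gap: 0.08
t 4.05 pos [ 527.1 -197.   128.5] rot [-1.800e+02 -1.000e-01  1.703e+02] gap 0.08 F [ 1.4  1.8 -0.8] j [ -4.  23.  22. 113. -12.  46. 105.]
dx,dy,dz [-0.1458 -0.3728  0.0336] w [-0.0001 -0.001   0.0011] rows 2.6
```

```bash
python3 -m handwheel '[{"dx":-0.146,"dy":-0.373,"dz":0.03,"rx":0,"ry":0,"rz":0,"claw":1},{"dx":-0.146,"dy":-0.373,"dz":0.03,"rx":0,"ry":0,"rz":0,"claw":1},{"dx":-0.146,"dy":-0.373,"dz":0.03,"rx":0,"ry":0,"rz":0,"claw":1},{"dx":-0.146,"dy":-0.373,"dz":0.03,"rx":0,"ry":0,"rz":0,"claw":1},{"dx":-0.146,"dy":-0.373,"dz":0.03,"rx":0,"ry":0,"rz":0,"claw":1}]'; python3 plan.py 559.5 -353.8 115 170.25
python3 - <<'E'
from h import *
A=[]
for n,b in(("top",(430,150,550,270)),("scene",(150,180,270,300))):
    d=manip.get_image(n);A.append(d["image"][b[1]:b[3],b[0]:b[2],::-1]); np.savez("ov_"+n,**d)
cv2.imwrite("pics/a3.png",cv2.resize(np.hstack(A),None,fx=3.3,fy=3.3,interpolation=cv2.INTER_CUBIC))
E
```

```text
time_s: 4.68
eef_pos: [0.5594, -0.3514, 0.1164]
tool_rot: [180.0, -0.1, 170.3]
force: [-0.8, 0.5, 0.1]
finger_gap: 0.077
t 4.67 pos [ 559.4 -351.4  116.4] rot [ 1.800e+02 -1.000e-01  1.703e+02] gap 0.077 F [-0.8  0.5  0.1] j [ 10.  32.  22. 101. -15.  51. 120.]
dx,dy,dz [-0.0014 -0.006   0.0034] w [ 0.0004 -0.0013  0.0009] rows 0.0
```

View pics/a3.png

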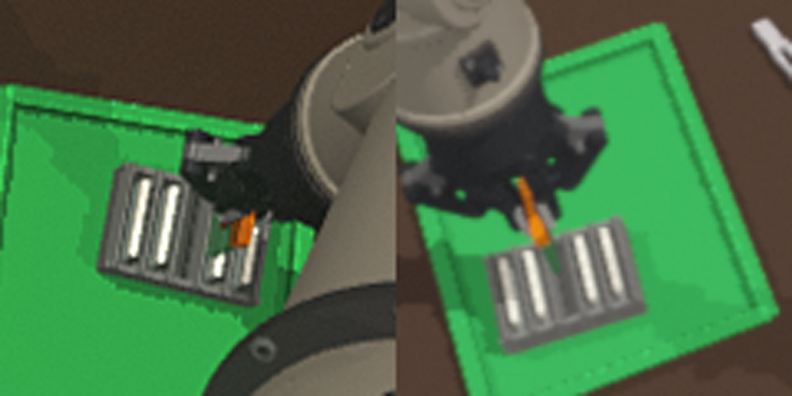

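```bash
python3 -m handwheel '[{"dx":0,"dy":-0.002,"dz":0.04,"rx":0,"ry":0,"rz":0,"claw":1},{"dx":0,"dy":-0.002,"dz":0.08,"rx":0,"ry":0,"rz":0,"claw":1},{"dx":0,"dy":-0.002,"dz":0.1,"rx":0,"ry":0,"rz":0,"claw":1},{"dx":0,"dy":-0.002,"dz":0.1,"rx":0,"ry":0,"rz":0,"claw":1},{"dx":0,"dy":-0.002,"dz":0.1,"rx":0,"ry":0,"rz":0,"claw":1}]'; python3 plan.py 559.5 -353.8 46.7 170.25
python3 - <<'E'
from h import *
A=[]
for n,b in(("top",(430,150,550,270)),("scene",(150,190,270,310))):
    d=manip.get_image(n);A.append(d["image"][b[1]:b[3],b[0]:b[2],::-1]); np.savez("ov_"+n,**d)
cv2.imwrite("pics/a4.png",cv2.resize(np.hstack(A),None,fx=3.3,fy=3.3,interpolation=cv2.INTER_CUBIC))
E
```

```text
time_s: 5.4
eef_pos: [0.5599, -0.3531, 0.078]
tool_rot: [-180.0, 0.0, 170.3]
force: [-0.2, 0.7, -0.6]
finger_gap: 0.078
t 5.4 pos [ 559.9 -353.1   78. ] rot [-180.     0.   170.3] gap 0.078 F [-0.2  0.7 -0.6] j [ 11.  35.  21. 102. -16.  47. 121.]
dx,dy,dz [ 0.0008 -0.0019  0.0782] w [-0.0001  0.0002  0.0007] rows 0.5
```

View pics/a4.png

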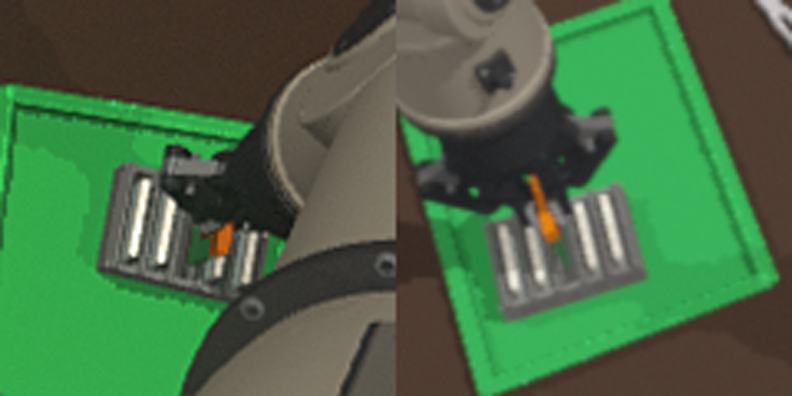

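```bash
python3 -m handwheel '[{"dx":0.001,"dy":-0.002,"dz":0.01,"rx":0,"ry":0,"rz":0,"claw":1},{"dx":0.001,"dy":-0.002,"dz":0.02,"rx":0,"ry":0,"rz":0,"claw":1},{"dx":0.001,"dy":-0.002,"dz":0.03,"rx":0,"ry":0,"rz":0,"claw":1},{"dx":0.001,"dy":-0.002,"dz":0.04,"rx":0,"ry":0,"rz":0,"claw":1},{"dx":0.001,"dy":-0.002,"dz":0.045,"rx":0,"ry":0,"rz":0,"claw":1}]'; python3 plan.py 559.5 -353.8 46.7 170.25
```

```text
time_s: 6.12
eef_pos: [0.5592, -0.3535, 0.0593]
tool_rot: [180.0, -0.0, 170.3]
force: [0.0, 0.6, -0.1]
finger_gap: 0.074
t 6.12 pos [ 559.2 -353.5   59.3] rot [180.   -0.  170.3] gap 0.074 F [ 0.   0.6 -0.1] j [ 12.  36.  21. 102. -17.  45. 121.]
dx,dy,dz [-0.001  -0.0005  0.0316] w [ 0.     -0.0002  0.0008] rows 0.2
```

```bash
python3 -m handwheel '[{"dx":0,"dy":0,"dz":0.006,"rx":0,"ry":0,"rz":0,"claw":1},{"dx":0,"dy":0,"dz":0.012,"rx":0,"ry":0,"rz":0,"claw":1},{"dx":0,"dy":0,"dz":0.018,"rx":0,"ry":0,"rz":0,"claw":1},{"dx":0,"dy":0,"dz":0.024,"rx":0,"ry":0,"rz":0,"claw":1},{"dx":0,"dy":0,"dz":0.028,"rx":0,"ry":0,"rz":0,"claw":1}]'; python3 plan.py 559.5 -353.8 46.7 170.25
```

```text
time_s: 6.75
eef_pos: [0.5592, -0.3536, 0.0484]
tool_rot: [-180.0, -0.0, 170.3]
force: [-0.2, -0.4, 0.7]
finger_gap: 0.08
t 6.75 pos [ 559.2 -353.6   48.4] rot [-180.    -0.   170.3] gap 0.08 F [-0.2 -0.4  0.7] j [ 12.  37.  20. 102. -17.  44. 122.]
dx,dy,dz [-0.0007 -0.0004  0.0041] w [-0.     -0.0001  0.0008] rows 0.0
```

Next I'll lower 1.5 mm more, then open only about 20 mm and check.

```bash
python3 -m handwheel '[{"dx":0,"dy":0,"dz":0.003,"rx":0,"ry":0,"rz":0,"claw":1},{"dx":0,"dy":0,"dz":0.003,"rx":0,"ry":0,"rz":0,"claw":0.6},{"dx":0,"dy":0,"dz":0.003,"rx":0,"ry":0,"rz":0,"claw":0.6},{"dx":0,"dy":0,"dz":0.003,"rx":0,"ry":0,"rz":0,"claw":0.6},{"dx":0,"dy":0,"dz":0.003,"rx":0,"ry":0,"rz":0,"claw":0.6}]'; python3 -m handwheel '[{"dx":0,"dy":0,"dz":-0.03,"rx":0,"ry":0,"rz":0,"claw":0.6},{"dx":0,"dy":0,"dz":-0.1,"rx":0,"ry":0,"rz":0,"claw":0.6},{"dx":0,"dy":0,"dz":-0.2,"rx":0,"ry":0,"rz":0,"claw":0.6},{"dx":0,"dy":0,"dz":-0.25,"rx":0,"ry":0,"rz":0,"claw":0.2},{"dx":0,"dy":0,"dz":-0.25,"rx":0,"ry":0,"rz":0,"claw":0.2}]'; python3 plan.py 478.4 -129.5 120 188.7
python3 - <<'E'
from h import *
A=[]
for n,b in(("top",(430,150,550,270)),("scene",(150,190,270,310))):
    d=manip.get_image(n);A.append(d["image"][b[1]:b[3],b[0]:b[2],::-1]); np.savez("ov_"+n,**d)
    m=mask(d,[5,190,140],[19,255,255],(430,150,550,270) if n=="top" else (150,190,270,310)); k=biggest(m)
    if k is not None:
        mm=np.zeros_like(m);cv2.drawContours(mm,[k],-1,255,-1);P=points(d,mm);print(n,np.percentile(P[:,2],[5,50,95]))
        W=cast(d,k[:,0],0.062)[:,:2]*1000; r=cv2.minAreaRect(W.astype(np.float32)); print(r)
cv2.imwrite("pics/a5.png",cv2.resize(np.hstack(A),None,fx=3.3,fy=3.3,interpolation=cv2.INTER_CUBIC))
E
```

```text
time_s: 7.38
eef_pos: [0.5593, -0.3537, 0.0474]
tool_rot: [-180.0, 0.0, 170.3]
force: [-0.2, 0.9, 0.3]
finger_gap: 0.2
time_s: 8.0
eef_pos: [0.5599, -0.3539, 0.1491]
tool_rot: [-180.0, 0.2, 170.3]
force: [0.2, -0.7, -0.4]
finger_gap: 0.402
t 8.0 pos [ 559.9 -353.9  149.1] rot [-180.     0.2  170.3] gap 0.402 F [ 0.2 -0.7 -0.4] j [ 10.  30.  23.  99. -14.  54. 119.]
dx,dy,dz [0.2954 0.5189 0.0718] w [-0.0006  0.0016 -0.2041] rows 3.8
top [0.05346653 0.06179961 0.08190721]
((558.4017944335938, -350.7724914550781), (10.55595588684082, 48.46339416503906), 80.44819641113281)
scene [0.04569919 0.06174399 0.06504803]
((562.8208618164062, -352.50152587890625), (8.96523380279541, 54.181922912597656), 81.16764831542969)
```

View pics/a5.png

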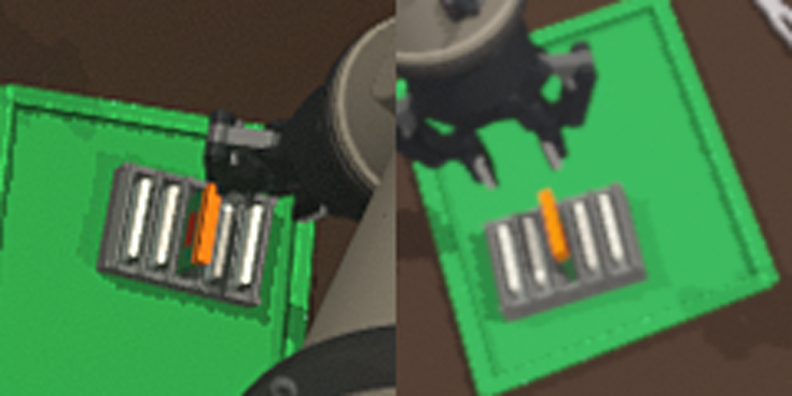

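The plate is in the middle slot, with the bar's top at about 62 mm after the 2.7 mm depth bias, as expected when fully home. Next the forceps.

```bash
python3 -m handwheel '[{"dx":0.295,"dy":0.519,"dz":0.1,"rx":0,"ry":0,"rz":-0.204,"claw":0},{"dx":0.295,"dy":0.519,"dz":0.1,"rx":0,"ry":0,"rz":-0.204,"claw":0},{"dx":0.295,"dy":0.519,"dz":0.1,"rx":0,"ry":0,"rz":-0.204,"claw":0},{"dx":0.295,"dy":0.519,"dz":0.1,"rx":0,"ry":0,"rz":-0.204,"claw":0.2},{"dx":0.295,"dy":0.519,"dz":0.1,"rx":0,"ry":0,"rz":-0.204,"claw":0.2}]'; python3 plan.py 478.4 -129.5 10 188.7
```

```text
time_s: 8.72
eef_pos: [0.4756, -0.1253, 0.1058]
tool_rot: [179.9, -0.2, -171.0]
force: [1.5, -0.5, 0.3]
finger_gap: 0.4
t 8.72 pos [ 475.6 -125.3  105.8] rot [ 179.9   -0.2 -171. ] gap 0.4 F [ 1.5 -0.5  0.3] j [ -7.  18.  17. 123.  -8.  40. 114.]
dx,dy,dz [-0.006  -0.012   0.2394] w [ 0.0013 -0.0022  0.003 ] rows 1.5
```

```bash
python3 -m handwheel '[{"dx":-0.003,"dy":-0.008,"dz":0.06,"rx":0,"ry":0,"rz":0,"claw":0.2},{"dx":-0.003,"dy":-0.008,"dz":0.12,"rx":0,"ry":0,"rz":0,"claw":0.2},{"dx":-0.003,"dy":-0.008,"dz":0.17,"rx":0,"ry":0,"rz":0,"claw":0.2},{"dx":-0.003,"dy":-0.008,"dz":0.17,"rx":0,"ry":0,"rz":0,"claw":0.2},{"dx":-0.003,"dy":-0.008,"dz":0.17,"rx":0,"ry":0,"rz":0,"claw":0.2}]'; python3 plan.py 478.4 -129.5 10 188.7
```

```text
time_s: 9.35
eef_pos: [0.4795, -0.1326, 0.0395]
tool_rot: [-180.0, -0.0, -171.4]
force: [-0.3, -0.4, 1.7]
finger_gap: 0.401
t 9.35 pos [ 479.5 -132.6   39.5] rot [-180.    -0.  -171.4] gap 0.401 F [-0.3 -0.4  1.7] j [ -4.  25.  15. 124. -12.  32. 118.]
dx,dy,dz [0.0017 0.008  0.0739] w [-0.0001 -0.0002 -0.0006] rows 0.5
```

```bash
python3 -m handwheel '[{"dx":0.002,"dy":0.008,"dz":0.03,"rx":0,"ry":0,"rz":0,"claw":0.2},{"dx":0.002,"dy":0.008,"dz":0.06,"rx":0,"ry":0,"rz":0,"claw":0.2},{"dx":0.002,"dy":0.008,"dz":0.074,"rx":0,"ry":0,"rz":0,"claw":0.2},{"dx":0.002,"dy":0.008,"dz":0.074,"rx":0,"ry":0,"rz":0,"claw":0.2},{"dx":0.002,"dy":0.008,"dz":0.074,"rx":0,"ry":0,"rz":0,"claw":0.6}]'; python3 plan.py 478.4 -129.5 10 188.7;  python3 -m handwheel '[{"dx":0,"dy":0,"dz":0,"rx":0,"ry":0,"rz":0,"claw":1},{"dx":0,"dy":0,"dz":0,"rx":0,"ry":0,"rz":0,"claw":1},{"dx":0,"dy":0,"dz":0,"rx":0,"ry":0,"rz":0,"claw":1},{"dx":0,"dy":0,"dz":0,"rx":0,"ry":0,"rz":0,"claw":1},{"dx":0,"dy":0,"dz":0,"rx":0,"ry":0,"rz":0,"claw":1}]'
```

```text
time_s: 9.98
eef_pos: [0.4783, -0.1292, 0.0098]
tool_rot: [-180.0, 0.0, -171.3]
force: [-0.2, -0.1, -0.0]
finger_gap: 0.209
t 9.97 pos [ 478.3 -129.2    9.8] rot [-180.     0.  -171.3] gap 0.209 F [-0.2 -0.1 -0. ] j [ -3.  28.  13. 125. -13.  28. 119.]
dx,dy,dz [-0.0001 -0.0008 -0.0005] w [-0.0001  0.     -0.0004] rows 0.0
time_s: 10.6
eef_pos: [0.4784, -0.1292, 0.0101]
tool_rot: [-180.0, 0.0, -171.3]
force: [-2.6, -0.1, 6.4]
finger_gap: 0.154
```

```bash
python3 -m handwheel '[{"dx":0,"dy":0,"dz":-0.05,"rx":0,"ry":0,"rz":0,"claw":1},{"dx":0,"dy":0,"dz":-0.12,"rx":0,"ry":0,"rz":0,"claw":1},{"dx":0,"dy":0,"dz":-0.2,"rx":0,"ry":0,"rz":0,"claw":1},{"dx":0,"dy":0,"dz":-0.22,"rx":0,"ry":0,"rz":0,"claw":1},{"dx":0,"dy":0,"dz":-0.22,"rx":0,"ry":0,"rz":0,"claw":1}]'; python3 plan.py 512.7 291.6 100 188.9
python3 - <<'E'
from h import *
A=[]
for n,b in(("top",(330,200,430,300)),("scene",(225,130,325,230))):
    d=manip.get_image(n);A.append(d["image"][b[1]:b[3],b[0]:b[2],::-1])
cv2.imwrite("pics/a6.png",cv2.resize(np.hstack(A),None,fx=4,fy=4,interpolation=cv2.INTER_CUBIC))
E
```

```text
time_s: 11.22
eef_pos: [0.4784, -0.1289, 0.0979]
tool_rot: [-180.0, 0.1, -171.3]
force: [0.7, 0.8, -1.3]
finger_gap: 0.153
t 11.22 pos [ 478.4 -128.9   97.9] rot [-1.800e+02  1.000e-01 -1.713e+02] gap 0.153 F [ 0.7  0.8 -1.3] j [ -7.  19.  17. 123.  -9.  39. 115.]
dx,dy,dz [-0.2436  1.0263 -0.0052] w [-0.0001  0.0006 -0.0023] rows 6.8
```

View pics/a6.png

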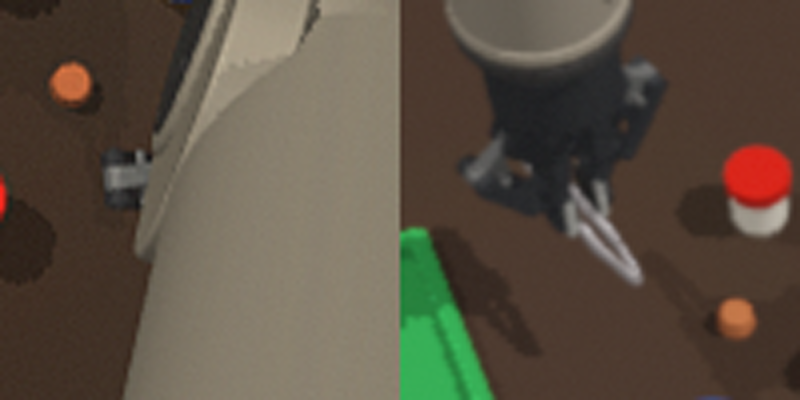

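```bash
python3 -m handwheel '[{"dx":-0.237,"dy":1,"dz":-0.01,"rx":0,"ry":0,"rz":-0.002,"claw":1},{"dx":-0.237,"dy":1,"dz":-0.01,"rx":0,"ry":0,"rz":-0.002,"claw":1},{"dx":-0.237,"dy":1,"dz":-0.01,"rx":0,"ry":0,"rz":-0.002,"claw":1},{"dx":-0.237,"dy":1,"dz":-0.01,"rx":0,"ry":0,"rz":-0.002,"claw":1},{"dx":-0.237,"dy":1,"dz":-0.01,"rx":0,"ry":0,"rz":-0.002,"claw":1}]'; python3 plan.py 512.7 291.6 80 188.9
```

```text
time_s: 11.95
eef_pos: [0.503, 0.1842, 0.0997]
tool_rot: [-180.0, -0.1, -171.1]
force: [1.7, -0.6, -0.6]
finger_gap: 0.153
t 11.95 pos [503.  184.2  99.7] rot [-1.800e+02 -1.000e-01 -1.711e+02] gap 0.153 F [ 1.7 -0.6 -0.6] j [-37.  22.  12. 117.  -7.  42.  78.]
dx,dy,dz [-0.0654  0.2616  0.049 ] w [-0.0004 -0.0009 -0.0005] rows 1.8
```

```bash
python3 -m handwheel '[{"dx":-0.062,"dy":0.255,"dz":0.02,"rx":0,"ry":0,"rz":0,"claw":1},{"dx":-0.062,"dy":0.255,"dz":0.06,"rx":0,"ry":0,"rz":0,"claw":1},{"dx":-0.062,"dy":0.255,"dz":0.14,"rx":0,"ry":0,"rz":0,"claw":1},{"dx":-0.062,"dy":0.255,"dz":0.14,"rx":0,"ry":0,"rz":0,"claw":1},{"dx":-0.062,"dy":0.255,"dz":0.14,"rx":0,"ry":0,"rz":0,"claw":1}]'; python3 plan.py 512.7 291.6 13.5 188.9
```

```text
time_s: 12.58
eef_pos: [0.5126, 0.2861, 0.0449]
tool_rot: [-180.0, -0.0, -171.2]
force: [1.3, 0.0, -0.9]
finger_gap: 0.155
t 12.57 pos [512.6 286.1  44.9] rot [-180.    -0.  -171.2] gap 0.155 F [ 1.3  0.  -0.9] j [-43.  30.  10. 112.  -8.  38.  71.]
dx,dy,dz [-0.0024  0.0135  0.0786] w [-0.0004 -0.0003 -0.0012] rows 0.5
```

```bash
python3 -m handwheel '[{"dx":-0.002,"dy":0.01,"dz":0.03,"rx":0,"ry":0,"rz":0,"claw":1},{"dx":-0.002,"dy":0.01,"dz":0.05,"rx":0,"ry":0,"rz":0,"claw":1},{"dx":-0.002,"dy":0.01,"dz":0.07,"rx":0,"ry":0,"rz":0,"claw":1},{"dx":-0.002,"dy":0.01,"dz":0.077,"rx":0,"ry":0,"rz":0,"claw":1},{"dx":-0.002,"dy":0.01,"dz":0.077,"rx":0,"ry":0,"rz":0,"claw":1}]'; python3 -m handwheel '[{"dx":0,"dy":0,"dz":0,"rx":0,"ry":0,"rz":0,"claw":1},{"dx":0,"dy":0,"dz":0,"rx":0,"ry":0,"rz":0,"claw":0.4},{"dx":0,"dy":0,"dz":0,"rx":0,"ry":0,"rz":0,"claw":0.4},{"dx":0,"dy":0,"dz":-0.1,"rx":0,"ry":0,"rz":0,"claw":0.4},{"dx":0,"dy":0,"dz":-0.2,"rx":0,"ry":0,"rz":0,"claw":-0.4}]';python3 plan.py 471.2 -5.5 120 188
```

```text
time_s: 13.2
eef_pos: [0.5125, 0.2909, 0.0138]
tool_rot: [-180.0, -0.0, -171.1]
force: [0.1, -0.0, -0.3]
finger_gap: 0.155
time_s: 13.82
eef_pos: [0.5123, 0.2908, 0.0947]
tool_rot: [-180.0, -0.1, -171.1]
force: [0.8, -0.4, 0.9]
finger_gap: 0.497
t 13.82 pos [512.3 290.8  94.7] rot [-1.800e+02 -1.000e-01 -1.711e+02] gap 0.497 F [ 0.8 -0.4  0.9] j [-45.  26.  11. 111.  -7.  44.  70.]
dx,dy,dz [ 0.2156 -0.7161 -0.0627] w [-0.0004 -0.0006  0.0095] rows 4.8
```

```bash
python3 -m handwheel '[{"dx":0.215,"dy":-0.716,"dz":-0.02,"rx":0,"ry":0,"rz":0,"claw":-0.5},{"dx":0.215,"dy":-0.716,"dz":-0.02,"rx":0,"ry":0,"rz":0,"claw":-0.5},{"dx":0.215,"dy":-0.716,"dz":-0.02,"rx":0,"ry":0,"rz":0,"claw":-0.5},{"dx":0.215,"dy":-0.716,"dz":-0.02,"rx":0,"ry":0,"rz":0,"claw":-0.5},{"dx":0.215,"dy":-0.716,"dz":-0.02,"rx":0,"ry":0,"rz":0,"claw":-0.5}]';python3 plan.py 471.2 -5.5 23 188
python3 - <<'E'
from h import *
A=[]
for n,b in(("top",(95,145,235,305)),("scene",(360,80,500,240))):
    d=manip.get_image(n);A.append(d["image"][b[1]:b[3],b[0]:b[2],::-1])
cv2.imwrite("pics/a7.png",cv2.resize(np.hstack(A),None,fx=2.8,fy=2.8,interpolation=cv2.INTER_CUBIC))
E
```

```text
time_s: 14.45
eef_pos: [0.4711, -0.0076, 0.1023]
tool_rot: [-180.0, 0.0, -171.2]
force: [0.6, 0.7, 0.5]
finger_gap: 0.746
t 14.45 pos [471.1  -7.6 102.3] rot [-180.     0.  -171.2] gap 0.746 F [0.6 0.7 0.5] j [-20.  17.  16. 125.  -7.  39.  99.]
dx,dy,dz [-0.0009  0.0051  0.1984] w [-0.0001  0.0004  0.0087] rows 1.3
```

View pics/a7.png

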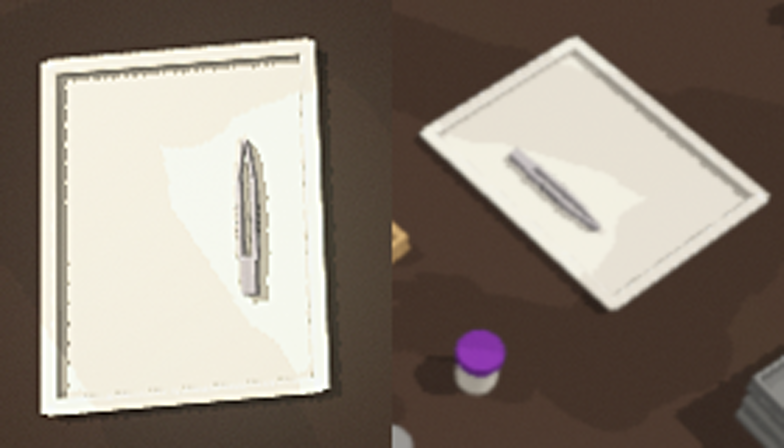

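The forceps lie flat in the white tray. Lowering onto the red pot.

```bash
python3 -m handwheel '[{"dx":0,"dy":0.004,"dz":0.06,"rx":0,"ry":0,"rz":0,"claw":-0.5},{"dx":0,"dy":0.004,"dz":0.12,"rx":0,"ry":0,"rz":0,"claw":-0.5},{"dx":0,"dy":0.004,"dz":0.17,"rx":0,"ry":0,"rz":0,"claw":-0.5},{"dx":0,"dy":0.004,"dz":0.198,"rx":0,"ry":0,"rz":0,"claw":-0.5},{"dx":0,"dy":0.004,"dz":0.198,"rx":0,"ry":0,"rz":0,"claw":-0.5}]' 30;python3 plan.py 471.2 -5.5 23 188; python3 -m handwheel '[{"dx":0,"dy":0,"dz":0,"rx":0,"ry":0,"rz":0,"claw":0},{"dx":0,"dy":0,"dz":0,"rx":0,"ry":0,"rz":0,"claw":1},{"dx":0,"dy":0,"dz":0,"rx":0,"ry":0,"rz":0,"claw":1},{"dx":0,"dy":0,"dz":0,"rx":0,"ry":0,"rz":0,"claw":1},{"dx":0,"dy":0,"dz":0,"rx":0,"ry":0,"rz":0,"claw":1}]' 30
```

```text
time_s: 15.18
eef_pos: [0.4712, -0.0035, 0.0224]
tool_rot: [-180.0, -0.1, -171.1]
force: [-0.8, 1.1, 0.5]
finger_gap: 0.748
t 15.18 pos [471.2  -3.5  22.4] rot [-1.800e+02 -1.000e-01 -1.711e+02] gap 0.748 F [-0.8  1.1  0.5] j [-18.  25.  12. 127. -11.  28. 102.]
dx,dy,dz [ 0.0007 -0.005  -0.0015] w [-0.     -0.0007  0.0096] rows 0.1
time_s: 15.8
eef_pos: [0.472, -0.0035, 0.0236]
tool_rot: [180.0, 0.1, -171.1]
force: [-1.1, 0.1, 7.7]
finger_gap: 0.468
```

```bash
python3 -m handwheel '[{"dx":0,"dy":0,"dz":-0.02,"rx":0,"ry":0,"rz":0,"claw":1},{"dx":0,"dy":0,"dz":-0.06,"rx":0,"ry":0,"rz":0,"claw":1},{"dx":0,"dy":0,"dz":-0.12,"rx":0,"ry":0,"rz":0,"claw":1},{"dx":0,"dy":0,"dz":-0.18,"rx":0,"ry":0,"rz":0,"claw":1},{"dx":0,"dy":0,"dz":-0.18,"rx":0,"ry":0,"rz":0,"claw":1}]' 40;python3 plan.py 558.9 384.9 100 188.9
python3 - <<'E'
from h import *
A=[]
for n,b in(("top",(270,200,370,300)),("scene",(265,80,365,180))):
    d=manip.get_image(n);A.append(d["image"][b[1]:b[3],b[0]:b[2],::-1])
cv2.imwrite("pics/a8.png",cv2.resize(np.hstack(A),None,fx=4,fy=4,interpolation=cv2.INTER_CUBIC))
E
```

```text
time_s: 16.42
eef_pos: [0.4726, -0.0034, 0.0971]
tool_rot: [180.0, 0.2, -171.1]
force: [1.0, -0.5, -1.4]
finger_gap: 0.462
t 16.43 pos [472.6  -3.4  97.1] rot [ 180.     0.2 -171.1] gap 0.462 F [ 1.  -0.5 -1.4] j [-21.  17.  16. 126.  -8.  38.  99.]
dx,dy,dz [-0.3628  0.926  -0.0055] w [ 0.0002  0.0024 -0.0004] rows 6.4
```

View pics/a8.png

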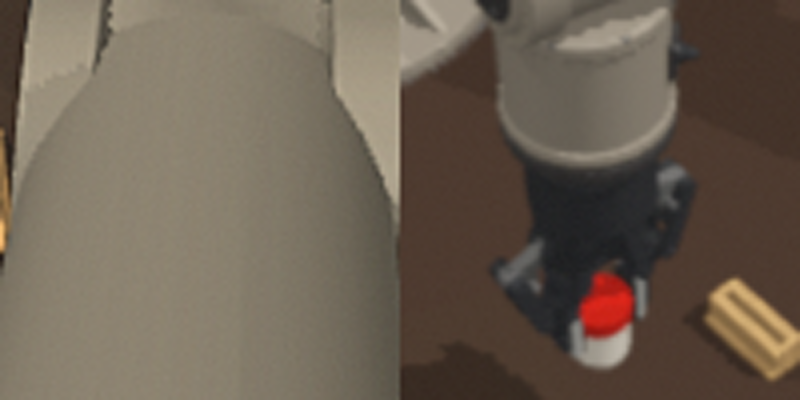

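```bash
python3 -m handwheel '[{"dx":-0.03,"dy":0.07,"dz":0,"rx":0,"ry":0,"rz":0,"claw":1},{"dx":-0.07,"dy":0.18,"dz":0,"rx":0,"ry":0,"rz":0,"claw":1},{"dx":-0.12,"dy":0.3,"dz":0,"rx":0,"ry":0,"rz":0,"claw":1},{"dx":-0.165,"dy":0.42,"dz":0,"rx":0,"ry":0,"rz":0,"claw":1},{"dx":-0.212,"dy":0.54,"dz":0,"rx":0,"ry":0,"rz":0,"claw":1}]' 40;python3 -m handwheel '[{"dx":-0.05,"dy":0.12,"dz":0,"rx":0,"ry":0,"rz":0,"claw":1},{"dx":-0.09,"dy":0.23,"dz":0,"rx":0,"ry":0,"rz":0,"claw":1},{"dx":-0.125,"dy":0.32,"dz":0,"rx":0,"ry":0,"rz":0,"claw":1},{"dx":-0.151,"dy":0.386,"dz":0.0,"rx":0,"ry":0,"rz":0,"claw":1},{"dx":-0.151,"dy":0.386,"dz":0.06,"rx":0,"ry":0,"rz":0,"claw":1}]' 40; python3 plan.py 558.9 384.9 27 188.9
```

```text
time_s: 17.15
eef_pos: [0.5217, 0.2243, 0.094]
tool_rot: [-180.0, -0.1, -171.1]
force: [0.5, -0.2, 0.3]
finger_gap: 0.467
time_s: 17.77
eef_pos: [0.558, 0.3879, 0.0707]
tool_rot: [179.9, 0.1, -171.0]
force: [-0.1, -0.8, -0.7]
finger_gap: 0.464
t 17.77 pos [558.  387.9  70.7] rot [ 1.799e+02  1.000e-01 -1.710e+02] gap 0.464 F [-0.1 -0.8 -0.7] j [-48.  35.  11.  99.  -9.  47.  66.]
dx,dy,dz [-0.001  -0.008   0.1091] w [0.0011 0.0009 0.0013] rows 0.7
```

```bash
python3 -m handwheel '[{"dx":0,"dy":0,"dz":0.04,"rx":0,"ry":0,"rz":0,"claw":1},{"dx":0,"dy":0,"dz":0.07,"rx":0,"ry":0,"rz":0,"claw":1},{"dx":0,"dy":0,"dz":0.09,"rx":0,"ry":0,"rz":0,"claw":1},{"dx":0,"dy":0,"dz":0.1,"rx":0,"ry":0,"rz":0,"claw":1},{"dx":0,"dy":0,"dz":0.1,"rx":0,"ry":0,"rz":0,"claw":1}]' 40; python3 plan.py 558.9 384.9 27 188.9
```

```text
time_s: 18.4
eef_pos: [0.558, 0.3847, 0.0308]
tool_rot: [180.0, 0.0, -171.2]
force: [-0.1, 0.4, -1.0]
finger_gap: 0.465
t 18.4 pos [558.  384.7  30.8] rot [ 180.     0.  -171.2] gap 0.465 F [-0.1  0.4 -1. ] j [-47.  38.  10. 100.  -9.  43.  66.]
dx,dy,dz [-0.0024  0.0001  0.0096] w [ 0.      0.     -0.0006] rows 0.1
```

```bash
python3 -m handwheel '[{"dx":0,"dy":0,"dz":0.005,"rx":0,"ry":0,"rz":0,"claw":1},{"dx":0,"dy":0,"dz":0.01,"rx":0,"ry":0,"rz":0,"claw":1},{"dx":0,"dy":0,"dz":0.01,"rx":0,"ry":0,"rz":0,"claw":1},{"dx":0,"dy":0,"dz":0.01,"rx":0,"ry":0,"rz":0,"claw":1},{"dx":0,"dy":0,"dz":0.01,"rx":0,"ry":0,"rz":0,"claw":-0.4}]' 40; python3 -m handwheel '[{"dx":0,"dy":0,"dz":0,"rx":0,"ry":0,"rz":0,"claw":-0.4},{"dx":0,"dy":0,"dz":0,"rx":0,"ry":0,"rz":0,"claw":-0.4},{"dx":0,"dy":0,"dz":-0.06,"rx":0,"ry":0,"rz":0,"claw":-0.4},{"dx":0,"dy":0,"dz":-0.15,"rx":0,"ry":0,"rz":0,"claw":-0.4},{"dx":0,"dy":0,"dz":-0.22,"rx":0,"ry":0,"rz":0,"claw":-0.7}]' 40; python3 plan.py 616.4 -115.5 110 188.9
```

```text
time_s: 19.02
eef_pos: [0.5579, 0.3847, 0.0268]
tool_rot: [-180.0, -0.0, -171.1]
force: [0.1, -0.6, -0.4]
finger_gap: 0.66
time_s: 19.65
eef_pos: [0.5581, 0.3848, 0.1161]
tool_rot: [180.0, 0.0, -171.1]
force: [-0.1, -0.2, -0.0]
finger_gap: 0.848
t 19.65 pos [558.1 384.8 116.1] rot [ 180.     0.  -171.1] gap 0.848 F [-0.1 -0.2 -0. ] j [-49.  32.  12.  98.  -8.  51.  65.]
dx,dy,dz [ 0.0484 -1.2583  0.015 ] w [ 0.0002  0.0003 -0.0005] rows 8.1
```

```bash
python3 -m handwheel '[{"dx":0.03,"dy":-0.78,"dz":0,"rx":0,"ry":0,"rz":0,"claw":-0.8},{"dx":0.03,"dy":-0.78,"dz":0,"rx":0,"ry":0,"rz":0,"claw":-0.8},{"dx":0.03,"dy":-0.78,"dz":0,"rx":0,"ry":0,"rz":0,"claw":-0.8},{"dx":0.03,"dy":-0.78,"dz":0,"rx":0,"ry":0,"rz":0,"claw":-0.8},{"dx":0.03,"dy":-0.78,"dz":0,"rx":0,"ry":0,"rz":0,"claw":-0.8}]' 40
python3 - <<'E'
from h import *
A=[]
for n,b in(("top",(95,145,235,305)),("scene",(360,80,500,240))):
    d=manip.get_image(n);A.append(d["image"][b[1]:b[3],b[0]:b[2],::-1])
cv2.imwrite("pics/a9.png",cv2.resize(np.hstack(A),None,fx=2.8,fy=2.8,interpolation=cv2.INTER_CUBIC))
E
python3 plan.py 616.4 -115.5 100 188.9
```

```text
time_s: 20.27
eef_pos: [0.5942, 0.0727, 0.115]
tool_rot: [180.0, 0.0, -171.1]
force: [2.0, -0.3, 0.6]
finger_gap: 0.903
t 20.38 pos [594.6  66.3 115.2] rot [-179.8    0.  -171.7] gap 0.898 F [-0.   0.7 -0.6] j [-24.  26.  14. 109.  -8.  46.  93.]
dx,dy,dz [ 0.0119 -0.4576  0.0393] w [-0.0018  0.0001 -0.0063] rows 2.9
```

View pics/a9.png

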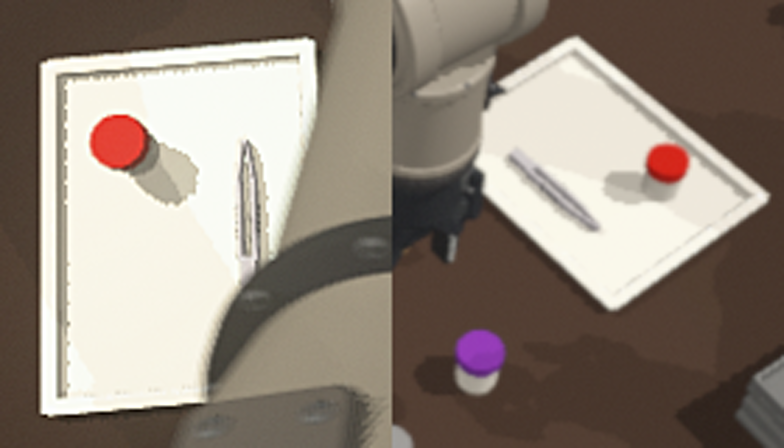

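The red pot stands in the white tray. Now the dish, top (376,187).

```bash
python3 -m handwheel '[{"dx":0.012,"dy":-0.458,"dz":0.03,"rx":0,"ry":0,"rz":0,"claw":-0.8},{"dx":0.012,"dy":-0.458,"dz":0.03,"rx":0,"ry":0,"rz":0,"claw":-0.8},{"dx":0.012,"dy":-0.458,"dz":0.03,"rx":0,"ry":0,"rz":0,"claw":-0.8},{"dx":0.012,"dy":-0.458,"dz":0.06,"rx":0,"ry":0,"rz":0,"claw":-0.8},{"dx":0.012,"dy":-0.458,"dz":0.12,"rx":0,"ry":0,"rz":0,"claw":-0.8}]' 40; python3 plan.py 616.4 -115.5 12 188.9
```

```text
time_s: 21.0
eef_pos: [0.6181, -0.1072, 0.0669]
tool_rot: [-180.0, 0.1, -171.2]
force: [0.6, 1.0, -0.5]
finger_gap: 0.901
t 21.0 pos [ 618.1 -107.2   66.9] rot [-1.800e+02  1.000e-01 -1.712e+02] gap 0.901 F [ 0.6  1.  -0.5] j [ -7.  32.  14. 107. -11.  43. 112.]
dx,dy,dz [ 0.0077 -0.0197  0.1372] w [-0.0001  0.001  -0.0012] rows 0.9
```

```bash
python3 -m handwheel '[{"dx":0.004,"dy":-0.013,"dz":0,"rx":0,"ry":0,"rz":0,"claw":-0.8},{"dx":0.004,"dy":-0.013,"dz":0,"rx":0,"ry":0,"rz":0,"claw":-0.8},{"dx":0.004,"dy":-0.013,"dz":0.02,"rx":0,"ry":0,"rz":0,"claw":-0.8},{"dx":0.004,"dy":-0.013,"dz":0.04,"rx":0,"ry":0,"rz":0,"claw":-0.8},{"dx":0.004,"dy":-0.013,"dz":0.04,"rx":0,"ry":0,"rz":0,"claw":-0.8}]' 40; python3 plan.py 616.4 -115.5 12 188.9
```

```text
time_s: 21.62
eef_pos: [0.6163, -0.1123, 0.0501]
tool_rot: [180.0, -0.1, -171.1]
force: [-0.3, -0.9, -0.4]
finger_gap: 0.896
t 21.62 pos [ 616.3 -112.3   50.1] rot [ 1.800e+02 -1.000e-01 -1.711e+02] gap 0.896 F [-0.3 -0.9 -0.4] j [ -6.  33.  14. 107. -11.  41. 113.]
dx,dy,dz [ 0.001  -0.008   0.0952] w [ 0.0002 -0.0007 -0.0003] rows 0.6
```

```bash
python3 -m handwheel '[{"dx":0,"dy":-0.008,"dz":0.04,"rx":0,"ry":0,"rz":0,"claw":-0.8},{"dx":0,"dy":-0.008,"dz":0.07,"rx":0,"ry":0,"rz":0,"claw":-0.8},{"dx":0,"dy":-0.008,"dz":0.094,"rx":0,"ry":0,"rz":0,"claw":-0.8},{"dx":0,"dy":-0.008,"dz":0.094,"rx":0,"ry":0,"rz":0,"claw":-0.8},{"dx":0,"dy":-0.008,"dz":0.094,"rx":0,"ry":0,"rz":0,"claw":-0.6}]' 30; python3 plan.py 616.4 -115.5 12 188.9;  python3 -m handwheel '[{"dx":0,"dy":0,"dz":0,"rx":0,"ry":0,"rz":0,"claw":-0.3},{"dx":0,"dy":0,"dz":0,"rx":0,"ry":0,"rz":0,"claw":0},{"dx":0,"dy":0,"dz":0,"rx":0,"ry":0,"rz":0,"claw":1},{"dx":0,"dy":0,"dz":0,"rx":0,"ry":0,"rz":0,"claw":1},{"dx":0,"dy":0,"dz":0,"rx":0,"ry":0,"rz":0,"claw":1}]' 40
```

```text
time_s: 22.25
eef_pos: [0.6174, -0.1157, 0.0133]
tool_rot: [-180.0, 0.0, -171.1]
force: [-0.2, 0.1, 0.6]
finger_gap: 0.8
t 22.25 pos [ 617.4 -115.7   13.3] rot [-180.     0.  -171.1] gap 0.8 F [-0.2  0.1  0.6] j [ -5.  36.  13. 107. -12.  38. 114.]
dx,dy,dz [0.0023 0.001  0.0032] w [-0.0001  0.0001 -0.0005] rows 0.0
time_s: 22.88
eef_pos: [0.6176, -0.1157, 0.014]
tool_rot: [-180.0, 0.0, -171.1]
force: [-3.5, -0.1, 8.1]
finger_gap: 0.637
```

```bash
python3 -m handwheel '[{"dx":0,"dy":0,"dz":-0.02,"rx":0,"ry":0,"rz":0,"claw":1},{"dx":0,"dy":0,"dz":-0.06,"rx":0,"ry":0,"rz":0,"claw":1},{"dx":0,"dy":0,"dz":-0.12,"rx":0,"ry":0,"rz":0,"claw":1},{"dx":0,"dy":0,"dz":-0.2,"rx":0,"ry":0,"rz":0,"claw":1},{"dx":0,"dy":0,"dz":-0.22,"rx":0,"ry":0,"rz":0,"claw":1}]' 50;python3 plan.py 446 362.1 102 188.9
python3 - <<'E'
from h import *
A=[]
for n,b in(("top",(320,130,420,230)),("scene",(250,140,350,240))):
    d=manip.get_image(n);A.append(d["image"][b[1]:b[3],b[0]:b[2],::-1])
cv2.imwrite("pics/a10.png",cv2.resize(np.hstack(A),None,fx=4,fy=4,interpolation=cv2.INTER_CUBIC))
E
```

```text
time_s: 23.5
eef_pos: [0.6184, -0.1159, 0.1042]
tool_rot: [-180.0, 0.2, -171.1]
force: [-0.2, 0.7, -0.5]
finger_gap: 0.628
t 23.5 pos [ 618.4 -115.9  104.2] rot [-180.     0.2 -171.1] gap 0.628 F [-0.2  0.7 -0.5] j [ -7.  29.  15. 105. -10.  47. 112.]
dx,dy,dz [0.2421 1.2471 0.0036] w [-0.0005  0.0023 -0.0005] rows 8.1
```

View pics/a10.png

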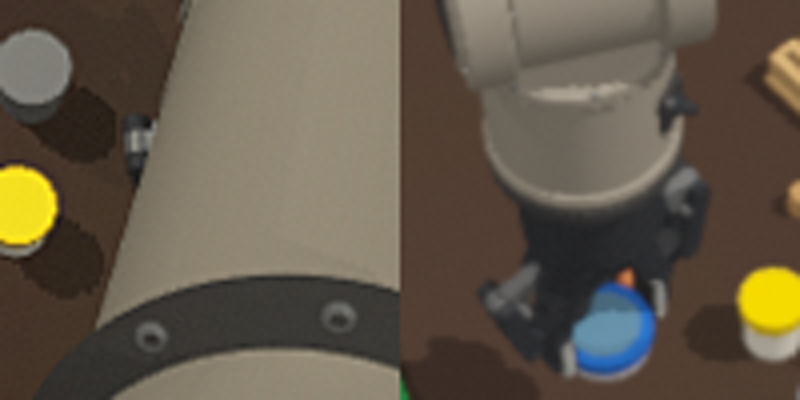

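The dish is held level. Carrying it to the white tray.

```bash
python3 -m handwheel '[{"dx":0.015,"dy":0.08,"dz":0,"rx":0,"ry":0,"rz":0,"claw":1},{"dx":0.04,"dy":0.21,"dz":0,"rx":0,"ry":0,"rz":0,"claw":1},{"dx":0.068,"dy":0.35,"dz":0,"rx":0,"ry":0,"rz":0,"claw":1},{"dx":0.095,"dy":0.49,"dz":0,"rx":0,"ry":0,"rz":0,"claw":1},{"dx":0.122,"dy":0.63,"dz":0,"rx":0,"ry":0,"rz":0,"claw":1}]' 50;python3 -m handwheel '[{"dx":0.027,"dy":0.14,"dz":0,"rx":0,"ry":0,"rz":0,"claw":1},{"dx":0.054,"dy":0.28,"dz":0,"rx":0,"ry":0,"rz":0,"claw":1},{"dx":0.081,"dy":0.42,"dz":0,"rx":0,"ry":0,"rz":0,"claw":1},{"dx":0.105,"dy":0.54,"dz":0,"rx":0,"ry":0,"rz":0,"claw":1},{"dx":0.12,"dy":0.617,"dz":0,"rx":0,"ry":0,"rz":0,"claw":1}]' 50; python3 plan.py 446 362.1 40 188.9
```

```text
time_s: 24.22
eef_pos: [0.5289, 0.1273, 0.1004]
tool_rot: [-180.0, -0.1, -171.1]
force: [1.4, 0.2, -0.8]
finger_gap: 0.629
time_s: 24.85
eef_pos: [0.443, 0.3644, 0.1002]
tool_rot: [-180.0, -0.1, -171.0]
force: [0.1, -0.2, -0.3]
finger_gap: 0.632
t 24.85 pos [443.  364.4 100.2] rot [-1.80e+02 -1.00e-01 -1.71e+02] gap 0.632 F [ 0.1 -0.2 -0.3] j [-54.  25.  11. 112.  -6.  43.  59.]
dx,dy,dz [-0.0068 -0.0068  0.1506] w [-0.0002 -0.0008  0.0011] rows 1.0
```

```bash
python3 -m handwheel '[{"dx":-0.004,"dy":-0.006,"dz":0.03,"rx":0,"ry":0,"rz":0,"claw":1},{"dx":-0.004,"dy":-0.006,"dz":0.07,"rx":0,"ry":0,"rz":0,"claw":1},{"dx":-0.004,"dy":-0.006,"dz":0.12,"rx":0,"ry":0,"rz":0,"claw":1},{"dx":-0.004,"dy":-0.006,"dz":0.16,"rx":0,"ry":0,"rz":0,"claw":1},{"dx":-0.004,"dy":-0.006,"dz":0.17,"rx":0,"ry":0,"rz":0,"claw":1}]' 50; python3 plan.py 446 362.1 17.5 188.9
```

```text
time_s: 25.48
eef_pos: [0.4465, 0.3589, 0.0316]
tool_rot: [-179.9, -0.1, -171.2]
force: [-0.3, 0.7, -0.5]
finger_gap: 0.629
t 25.48 pos [446.5 358.9  31.6] rot [-1.799e+02 -1.000e-01 -1.712e+02] gap 0.629 F [-0.3  0.7 -0.5] j [-53.  31.   9. 114.  -8.  36.  61.]
dx,dy,dz [-0.0001  0.0082  0.0353] w [-0.001  -0.0011 -0.0011] rows 0.2
```

```bash
python3 -m handwheel '[{"dx":0,"dy":0,"dz":0.01,"rx":0,"ry":0,"rz":0,"claw":1},{"dx":0,"dy":0,"dz":0.02,"rx":0,"ry":0,"rz":0,"claw":1},{"dx":0,"dy":0,"dz":0.028,"rx":0,"ry":0,"rz":0,"claw":1},{"dx":0,"dy":0,"dz":0.033,"rx":0,"ry":0,"rz":0,"claw":1},{"dx":0,"dy":0,"dz":0.033,"rx":0,"ry":0,"rz":0,"claw":1}]' 50; python3 plan.py 446 362.1 17.5 188.9
```

```text
time_s: 26.1
eef_pos: [0.4467, 0.3601, 0.0199]
tool_rot: [-180.0, -0.0, -171.1]
force: [-0.2, 0.3, -1.4]
finger_gap: 0.629
t 26.1 pos [446.7 360.1  19.9] rot [-180.    -0.  -171.1] gap 0.629 F [-0.2  0.3 -1.4] j [-52.  32.   9. 114.  -8.  35.  61.]
dx,dy,dz [0.0009 0.0051 0.0061] w [-0.     -0.0001 -0.0004] rows 0.1
```

```bash
python3 -m handwheel '[{"dx":0,"dy":0,"dz":0.003,"rx":0,"ry":0,"rz":0,"claw":1},{"dx":0,"dy":0,"dz":0.007,"rx":0,"ry":0,"rz":0,"claw":1},{"dx":0,"dy":0,"dz":0.007,"rx":0,"ry":0,"rz":0,"claw":1},{"dx":0,"dy":0,"dz":0.007,"rx":0,"ry":0,"rz":0,"claw":-0.6},{"dx":0,"dy":0,"dz":0.007,"rx":0,"ry":0,"rz":0,"claw":-0.6}]' 50; python3 -m handwheel '[{"dx":0,"dy":0,"dz":0,"rx":0,"ry":0,"rz":0,"claw":-0.6},{"dx":0,"dy":0,"dz":-0.03,"rx":0,"ry":0,"rz":0,"claw":-0.6},{"dx":0,"dy":0,"dz":-0.1,"rx":0,"ry":0,"rz":0,"claw":-0.6},{"dx":0,"dy":0,"dz":-0.2,"rx":0,"ry":0,"rz":0,"claw":-0.5},{"dx":0,"dy":0,"dz":-0.24,"rx":0,"ry":0,"rz":0,"claw":-0.5}]' 40; python3 plan.py 615.5 -2.8 110 188.9
```

```text
time_s: 26.72
eef_pos: [0.4467, 0.3601, 0.0171]
tool_rot: [-180.0, -0.0, -171.1]
force: [0.5, 0.4, -0.4]
finger_gap: 0.798
time_s: 27.35
eef_pos: [0.4475, 0.3607, 0.116]
tool_rot: [179.9, 0.1, -171.2]
force: [-0.9, 0.2, 0.4]
finger_gap: 0.748
t 27.35 pos [447.5 360.7 116. ] rot [ 1.799e+02  1.000e-01 -1.712e+02] gap 0.748 F [-0.9  0.2  0.4] j [-54.  23.  11. 112.  -6.  45.  59.]
dx,dy,dz [-0.2752 -0.9626  0.0138] w [ 0.0013  0.0016 -0.0006] rows 6.4
```

```bash
python3 -m handwheel '[{"dx":-0.2,"dy":-0.7,"dz":0,"rx":0,"ry":0,"rz":0,"claw":-0.5},{"dx":-0.2,"dy":-0.7,"dz":0,"rx":0,"ry":0,"rz":0,"claw":-0.5},{"dx":-0.2,"dy":-0.7,"dz":0,"rx":0,"ry":0,"rz":0,"claw":-0.5},{"dx":-0.2,"dy":-0.7,"dz":0,"rx":0,"ry":0,"rz":0,"claw":-0.5},{"dx":-0.2,"dy":-0.7,"dz":0,"rx":0,"ry":0,"rz":0,"claw":-0.5}]' 40
python3 - <<'E'
from h import *
A=[]
for n,b in(("top",(95,145,235,305)),("scene",(330,80,470,240))):
    d=manip.get_image(n);A.append(d["image"][b[1]:b[3],b[0]:b[2],::-1])
cv2.imwrite("pics/a11.png",cv2.resize(np.hstack(A),None,fx=2.8,fy=2.8,interpolation=cv2.INTER_CUBIC))
E
python3 plan.py 615.5 -2.8 100 188.9
```

```text
time_s: 27.98
eef_pos: [0.5697, 0.0926, 0.1135]
tool_rot: [-180.0, 0.0, -171.3]
force: [0.3, -0.4, 0.4]
finger_gap: 0.751
t 28.07 pos [570.3  90.5 113.5] rot [-179.9    0.  -171.5] gap 0.75 F [0.7 0.3 0.3] j [-27.  24.  15. 112.  -8.  45.  91.]
dx,dy,dz [-0.0773 -0.2473  0.0342] w [-0.0011  0.0004 -0.0045] rows 1.7
```

View pics/a11.png

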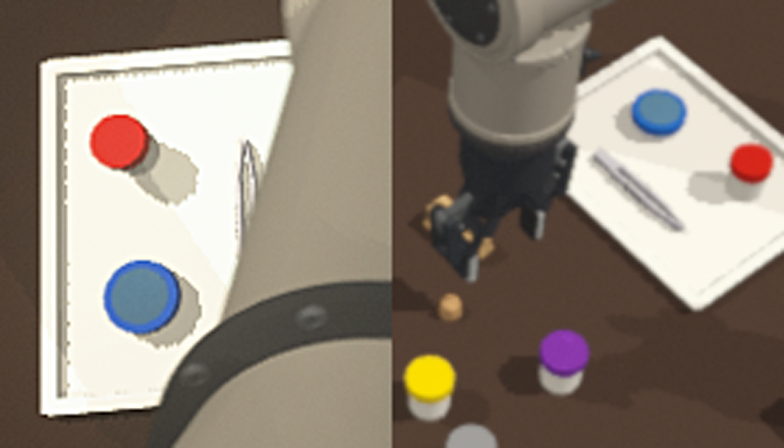

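The dish, red pot and forceps are all in the white tray. Last, the yellow pot, top (324,181).

```bash
python3 -m handwheel '[{"dx":-0.077,"dy":-0.244,"dz":0.03,"rx":0,"ry":0,"rz":0,"claw":-0.5},{"dx":-0.077,"dy":-0.244,"dz":0.03,"rx":0,"ry":0,"rz":0,"claw":-0.5},{"dx":-0.077,"dy":-0.244,"dz":0.03,"rx":0,"ry":0,"rz":0,"claw":-0.5},{"dx":-0.077,"dy":-0.244,"dz":0.03,"rx":0,"ry":0,"rz":0,"claw":-0.5},{"dx":-0.077,"dy":-0.244,"dz":0.03,"rx":0,"ry":0,"rz":0,"claw":-0.5}]' 40;python3 plan.py 615.5 -2.8 23 188.9
```

```text
time_s: 28.7
eef_pos: [0.614, 0.0057, 0.1012]
tool_rot: [180.0, -0.0, -171.0]
force: [0.1, -0.0, -0.9]
finger_gap: 0.749
t 28.7 pos [614.    5.7 101.2] rot [ 180.   -0. -171.] gap 0.749 F [ 0.1 -0.  -0.9] j [-18.  28.  15. 107. -10.  46. 101.]
dx,dy,dz [-0.0004 -0.0216  0.1956] w [ 0.0004 -0.0001  0.0007] rows 1.3
```

```bash
python3 -m handwheel '[{"dx":0,"dy":-0.02,"dz":0.03,"rx":0,"ry":0,"rz":0,"claw":-0.5},{"dx":0,"dy":-0.02,"dz":0.05,"rx":0,"ry":0,"rz":0,"claw":-0.5},{"dx":0,"dy":-0.02,"dz":0.07,"rx":0,"ry":0,"rz":0,"claw":-0.5},{"dx":0,"dy":-0.02,"dz":0.07,"rx":0,"ry":0,"rz":0,"claw":-0.5},{"dx":0,"dy":-0.02,"dz":0.07,"rx":0,"ry":0,"rz":0,"claw":-0.5}]' 40;python3 plan.py 615.5 -2.8 23 188.9
```

```text
time_s: 29.32
eef_pos: [0.6157, -0.0037, 0.0732]
tool_rot: [-180.0, -0.0, -171.1]
force: [1.1, -0.6, -1.1]
finger_gap: 0.749
t 29.32 pos [615.7  -3.7  73.2] rot [-180.    -0.  -171.1] gap 0.749 F [ 1.1 -0.6 -1.1] j [-17.  31.  14. 108. -11.  43. 103.]
dx,dy,dz [0.     0.0023 0.1255] w [-0.     -0.     -0.0004] rows 0.8
```

```bash
python3 -m handwheel '[{"dx":0,"dy":0.002,"dz":0.04,"rx":0,"ry":0,"rz":0,"claw":-0.5},{"dx":0,"dy":0.002,"dz":0.08,"rx":0,"ry":0,"rz":0,"claw":-0.5},{"dx":0,"dy":0.002,"dz":0.11,"rx":0,"ry":0,"rz":0,"claw":-0.5},{"dx":0,"dy":0.002,"dz":0.125,"rx":0,"ry":0,"rz":0,"claw":-0.5},{"dx":0,"dy":0.002,"dz":0.125,"rx":0,"ry":0,"rz":0,"claw":-0.5}]' 40;python3 plan.py 615.5 -2.8 23 188.9;python3 -m handwheel '[{"dx":0,"dy":0,"dz":0,"rx":0,"ry":0,"rz":0,"claw":0},{"dx":0,"dy":0,"dz":0,"rx":0,"ry":0,"rz":0,"claw":1},{"dx":0,"dy":0,"dz":0,"rx":0,"ry":0,"rz":0,"claw":1},{"dx":0,"dy":0,"dz":0,"rx":0,"ry":0,"rz":0,"claw":1},{"dx":0,"dy":0,"dz":0,"rx":0,"ry":0,"rz":0,"claw":1}]' 40
```

```text
time_s: 29.95
eef_pos: [0.6152, -0.0031, 0.0226]
tool_rot: [-180.0, -0.0, -171.1]
force: [-0.5, 0.2, -1.4]
finger_gap: 0.748
t 29.95 pos [615.2  -3.1  22.6] rot [-180.    -0.  -171.1] gap 0.748 F [-0.5  0.2 -1.4] j [-16.  35.  13. 109. -12.  38. 104.]
dx,dy,dz [-0.0008  0.0007 -0.0009] w [-0.     -0.0005 -0.0005] rows 0.0
time_s: 30.58
eef_pos: [0.6158, -0.003, 0.0238]
tool_rot: [-180.0, 0.1, -171.1]
force: [-1.5, 0.1, 6.9]
finger_gap: 0.463
```

```bash
python3 -m handwheel '[{"dx":0,"dy":0,"dz":-0.02,"rx":0,"ry":0,"rz":0,"claw":1},{"dx":0,"dy":0,"dz":-0.06,"rx":0,"ry":0,"rz":0,"claw":1},{"dx":0,"dy":0,"dz":-0.12,"rx":0,"ry":0,"rz":0,"claw":1},{"dx":0,"dy":0,"dz":-0.18,"rx":0,"ry":0,"rz":0,"claw":1},{"dx":0,"dy":0,"dz":-0.2,"rx":0,"ry":0,"rz":0,"claw":1}]' 50;python3 plan.py 449.5 -298.5 102 185
```

```text
time_s: 31.2
eef_pos: [0.6163, -0.003, 0.1054]
tool_rot: [-180.0, 0.2, -171.1]
force: [-0.0, -0.0, -1.3]
finger_gap: 0.465
t 31.2 pos [616.3  -3.  105.4] rot [-180.     0.2 -171.1] gap 0.465 F [-0.  -0.  -1.3] j [-17.  28.  15. 107. -10.  46. 102.]
dx,dy,dz [ 0.5258 -0.6658  0.007 ] w [0.     0.0017 0.0428] rows 5.4
```

```bash
python3 -m handwheel '[{"dx":0.05,"dy":-0.06,"dz":0,"rx":0,"ry":0,"rz":0.01,"claw":1},{"dx":0.12,"dy":-0.15,"dz":0,"rx":0,"ry":0,"rz":0.02,"claw":1},{"dx":0.19,"dy":-0.24,"dz":0,"rx":0,"ry":0,"rz":0.03,"claw":1},{"dx":0.26,"dy":-0.33,"dz":0,"rx":0,"ry":0,"rz":0.04,"claw":1},{"dx":0.33,"dy":-0.42,"dz":0,"rx":0,"ry":0,"rz":0.043,"claw":1}]' 50;python3 plan.py 449.5 -298.5 102 185
python3 - <<'E'
from h import *
A=[]
for n,b in(("top",(370,180,530,320)),("scene",(190,100,350,240))):
    d=manip.get_image(n);A.append(d["image"][b[1]:b[3],b[0]:b[2],::-1])
cv2.imwrite("pics/a12.png",cv2.resize(np.hstack(A),None,fx=2.5,fy=2.5,interpolation=cv2.INTER_CUBIC))
E
```

```text
time_s: 31.82
eef_pos: [0.5089, -0.1911, 0.1028]
tool_rot: [180.0, -0.1, -175.1]
force: [0.1, -0.5, -0.4]
finger_gap: 0.459
t 31.82 pos [ 508.9 -191.1  102.8] rot [ 1.800e+02 -1.000e-01 -1.751e+02] gap 0.459 F [ 0.1 -0.5 -0.4] j [ -1.  23.  18. 117. -10.  42. 118.]
dx,dy,dz [ 0.171  -0.2547  0.0022] w [ 0.     -0.0006 -0.0009] rows 2.0
```

View pics/a12.png

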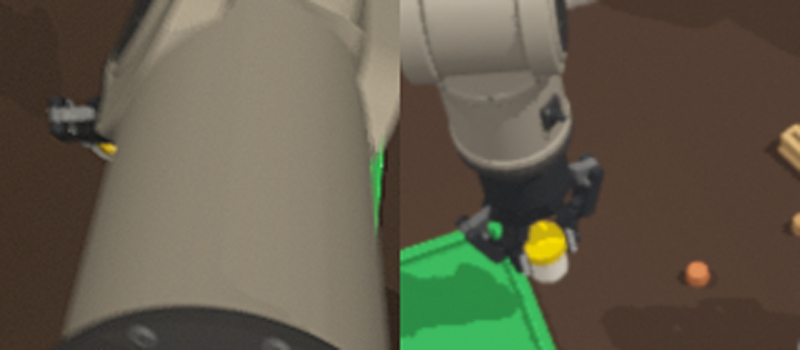

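```bash
python3 -m handwheel '[{"dx":0.06,"dy":-0.09,"dz":0,"rx":0,"ry":0,"rz":0,"claw":1},{"dx":0.12,"dy":-0.17,"dz":0,"rx":0,"ry":0,"rz":0,"claw":1},{"dx":0.171,"dy":-0.253,"dz":0,"rx":0,"ry":0,"rz":0,"claw":1},{"dx":0.171,"dy":-0.253,"dz":0.03,"rx":0,"ry":0,"rz":0,"claw":1},{"dx":0.171,"dy":-0.253,"dz":0.08,"rx":0,"ry":0,"rz":0,"claw":1}]' 50;python3 plan.py 449.5 -298.5 27 185
```

```text
time_s: 32.55
eef_pos: [0.4513, -0.2962, 0.0707]
tool_rot: [-180.0, 0.0, -175.1]
force: [0.6, -0.0, -1.3]
finger_gap: 0.457
t 32.55 pos [ 451.3 -296.2   70.7] rot [-180.     0.  -175.1] gap 0.457 F [ 0.6 -0.  -1.3] j [ 12.  25.  18. 118. -13.  38. 133.]
dx,dy,dz [ 0.0049 -0.0053  0.1092] w [-0.      0.0003 -0.0009] rows 0.7
```

```bash
python3 -m handwheel '[{"dx":0,"dy":0,"dz":0.04,"rx":0,"ry":0,"rz":0,"claw":1},{"dx":0,"dy":0,"dz":0.07,"rx":0,"ry":0,"rz":0,"claw":1},{"dx":0,"dy":0,"dz":0.09,"rx":0,"ry":0,"rz":0,"claw":1},{"dx":0,"dy":0,"dz":0.1,"rx":0,"ry":0,"rz":0,"claw":1},{"dx":0,"dy":0,"dz":0.1,"rx":0,"ry":0,"rz":0,"claw":1}]' 50;python3 plan.py 449.5 -298.5 27 185
```

```text
time_s: 33.17
eef_pos: [0.4516, -0.2961, 0.0312]
tool_rot: [180.0, -0.0, -175.0]
force: [0.9, 0.8, 0.4]
finger_gap: 0.46
t 33.17 pos [ 451.6 -296.1   31.2] rot [ 180.   -0. -175.] gap 0.46 F [0.9 0.8 0.4] j [ 13.  29.  17. 119. -14.  34. 135.]
dx,dy,dz [ 0.0058 -0.0055  0.0104] w [ 0.     -0.0001 -0.0001] rows 0.1
```

```bash
python3 -m handwheel '[{"dx":0,"dy":0,"dz":0.005,"rx":0,"ry":0,"rz":0,"claw":1},{"dx":0,"dy":0,"dz":0.0105,"rx":0,"ry":0,"rz":0,"claw":1},{"dx":0,"dy":0,"dz":0.0105,"rx":0,"ry":0,"rz":0,"claw":1},{"dx":0,"dy":0,"dz":0.0105,"rx":0,"ry":0,"rz":0,"claw":1},{"dx":0,"dy":0,"dz":0.0105,"rx":0,"ry":0,"rz":0,"claw":-0.4}]' 40; python3 -m handwheel '[{"dx":0,"dy":0,"dz":0,"rx":0,"ry":0,"rz":0,"claw":-0.4},{"dx":0,"dy":0,"dz":0,"rx":0,"ry":0,"rz":0,"claw":-0.4},{"dx":0,"dy":0,"dz":-0.06,"rx":0,"ry":0,"rz":0,"claw":-0.4},{"dx":0,"dy":0,"dz":-0.15,"rx":0,"ry":0,"rz":0,"claw":-0.4},{"dx":0,"dy":0,"dz":-0.25,"rx":0,"ry":0,"rz":0,"claw":-0.4}]' 40; python3 -m handwheel '[{"dx":-0.1,"dy":0.3,"dz":-0.2,"rx":0,"ry":0,"rz":0,"claw":-0.4},{"dx":-0.1,"dy":0.8,"dz":-0.35,"rx":0,"ry":0,"rz":0,"claw":-0.4},{"dx":-0.1,"dy":0.8,"dz":-0.35,"rx":0,"ry":0,"rz":0,"claw":-0.4},{"dx":-0.1,"dy":0.8,"dz":-0.35,"rx":0,"ry":0,"rz":0,"claw":-0.4},{"dx":-0.1,"dy":0.8,"dz":-0.35,"rx":0,"ry":0,"rz":0,"claw":-0.4}]' 40
python3 - <<'E'
from h import *
for n in("top","scene"):
    d=manip.get_image(n);np.savez("fin_"+n,**d);cv2.imwrite(f"pics/b_{n}.png",d["image"][:,:,::-1])
    col=dict(red=([0,180,120],[6,255,255],.048),yellow=([24,180,120],[33,255,255],.048),purple=([130,120,60],[155,255,255],.045),blue=([100,120,70],[115,255,255],.023))
    for c,(lo,hi,z) in col.items():
        m=mask(d,lo,hi,(100,140,540,320) if n=="top" else (145,90,500,300));k=biggest(m)
        if k is None: print(c,None);continue
        mm=np.zeros_like(m);cv2.drawContours(mm,[k],-1,255,-1);P=points(d,mm)
        t=P[P[:,2]>np.percentile(P[:,2],90)-.006]; print(n,c,cv2.contourArea(k),((t.min(0)+t.max(0))/2).round(4), "spread z",np.ptp(t[:,2]).round(4))
E
```

```text
time_s: 33.8
eef_pos: [0.4516, -0.2961, 0.027]
tool_rot: [-180.0, 0.0, -175.0]
force: [0.1, -0.8, 0.2]
finger_gap: 0.66
time_s: 34.42
eef_pos: [0.4512, -0.296, 0.1278]
tool_rot: [180.0, -0.1, -175.0]
force: [0.0, 0.6, -0.4]
finger_gap: 0.7
time_s: 35.05
eef_pos: [0.4632, -0.0102, 0.253]
tool_rot: [-180.0, 0.0, -175.0]
force: [2.1, -0.5, 0.1]
finger_gap: 0.704
top red 258.5 [0.5574 0.3834 0.0496] spread z 0.0093
top yellow 318.5 [ 0.4501 -0.295   0.0492] spread z 0.0091
top purple 162.0 [0.4853 0.0479 0.6211] spread z 0.0165
top blue 500.0 [0.4457 0.3598 0.0247] spread z 0.0087
scene red 121.5 [0.5579 0.384  0.0504] spread z 0.0107
scene yellow 204.0 [ 0.4518 -0.2956  0.0496] spread z 0.0092
scene purple 204.5 [0.6507 0.1129 0.0466] spread z 0.0087
scene blue 203.5 [0.4473 0.3587 0.025 ] spread z 0.0084
```

View pics/b_scene.png

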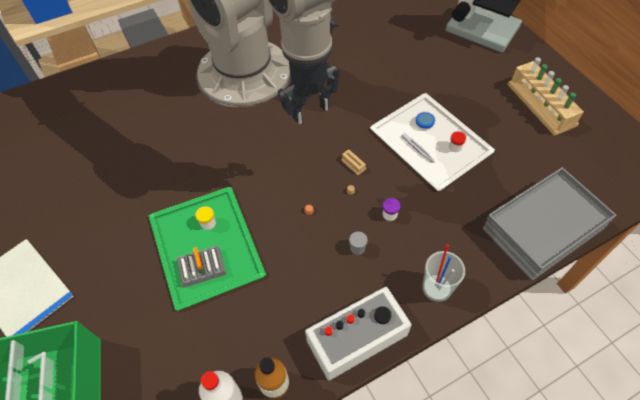

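View pics/b_top.png

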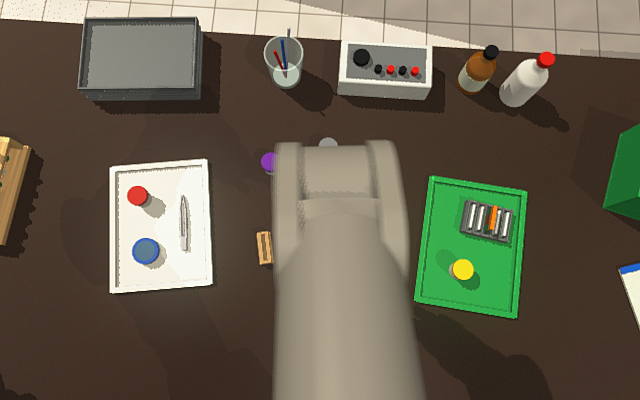

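Both views show everything in place: red pot top (137,196), dish (146,251), forceps (184,222), yellow pot (463,270) and plate (493,220). Purple hasn't moved, at scene (391,208). I'll do a final numeric check on the plate, heights and forceps.

Run:
```python
from h import *
for n in("top","scene"):
    d=manip.get_image(n)
    bb={"top":{"plate":(455,190,525,250),"f":(170,190,200,255)},"scene":{"plate":(165,238,240,293),"f":(395,130,440,165)}}[n]
    m=mask(d,[5,190,140],[19,255,255],bb["plate"]);k=biggest(m)
    mm=np.zeros_like(m);cv2.drawContours(mm,[k],-1,255,-1);P=points(d,mm)
    t=P[P[:,2]>np.percentile(P[:,2],95)-.004];c=(t[:,:2].min(0)+t[:,:2].max(0))/2
    r=cv2.minAreaRect((t[:,:2]*1000).astype(np.float32))
    c=np.array(r[0]);a=np.radians(-9.75);dl=c-[559.5,-353.8];print(n,"bar top z",np.percentile(P[:,2],[50,95]).round(4),r,"rack xy",[round(dl@[np.cos(a),np.sin(a)],1),round(dl@[-np.sin(a),np.cos(a)],1)])
    for nm,lo,hi in(("red",[0,180,120],[6,255,255]),("yellow",[24,180,120],[33,255,255]),("blue",[100,120,70],[115,255,255])):
        m=mask(d,lo,hi,(100,140,540,320) if n=="top" else (145,90,500,300));k=biggest(m);mm=np.zeros_like(m);cv2.drawContours(mm,[k],-1,255,-1);P=points(d,mm)
        print(nm,"z pct",(np.percentile(P[:,2],[50,80,90])-.0027).round(4))
    b=bb["f"]; v=np.zeros(d["range_z"].shape,np.uint8);v[b[1]:b[3],b[0]:b[2]]=255
    P=points(d,v);P=P[(P[:,2]>.0105)];r=cv2.minAreaRect((P[:,:2]*1000).astype(np.float32));print("forceps z",(np.percentile(P[:,2],[50,90,98])-.0027).round(4),r)
    im=d["image"][bb["plate"][1]:bb["plate"][3],bb["plate"][0]:bb["plate"][2],::-1];cv2.imwrite(f"pics/e_{n}.png",cv2.resize(im,None,fx=7,fy=7,interpolation=cv2.INTER_CUBIC))
```

```text
top bar top z [0.0618 0.0652] ((558.0870971679688, -352.06439208984375), (8.035661697387695, 47.8963623046875), 80.05873107910156) rack xy [np.float64(-1.7), np.float64(1.5)]
red z pct [0.0459 0.0473 0.0479]
yellow z pct [0.0457 0.0474 0.048 ]
blue z pct [0.021  0.0229 0.0236]
forceps z [0.0116 0.0141 0.0157] ((511.5782470703125, 291.1912841796875), (119.16511535644531, 16.481069564819336), 7.758243560791016)
scene bar top z [0.0621 0.0656] ((560.361572265625, -351.7209167480469), (7.454172611236572, 48.65589141845703), 81.60880279541016) rack xy [np.float64(0.5), np.float64(2.2)]
red z pct [0.0455 0.0472 0.0483]
yellow z pct [0.0453 0.0471 0.0482]
blue z pct [0.0209 0.0229 0.0239]
forceps z [0.0108 0.0136 0.0156] ((515.916748046875, 267.9263610839844), (121.8983383178711, 66.3370132446289), 8.34573745727539)
```

View pics/e_top.png

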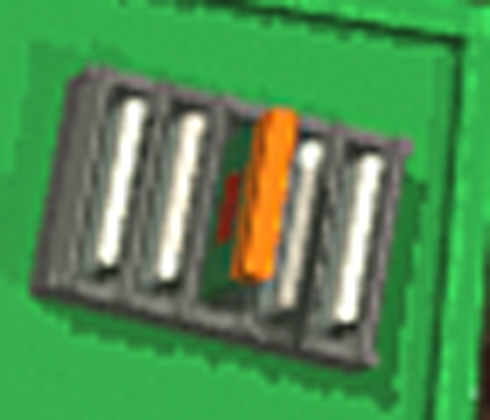

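```bash
python3 -c "
from rig import manip
s=manip.get_state();print(s['time_s'],abs(s['joint_velocities']).max());print(manip.job_done())"
```

```text
35.25 1.808123386757355
the job is handed in; nothing more can be done
None
```

Both kits are made up and I handed the job in at about 35 s of the 128 s allowed; no verdict was reported. The forceps, blue-lidded dish and red-lidded pot are in the white tray. The yellow-lidded pot and the plate are in the green tray, with the plate in the rack's middle slot.

Last checks in both cameras:
- **Heights:** after taking off the cameras' steady 2.7 mm depth bias, tops read about 48 mm for the pots, 23–24 mm for the dish and 14–16 mm for the forceps. That fits all four lying or standing on the 3 mm tray floor.
- **Plate:** the top of its grip bar reads about 62.6 mm, against 62 mm when fully home. The bar sits within 2 mm lengthwise and 2.2 mm across of the slot centre, with a slight lean.
- **Purple-lidded pot:** it reads within 2 mm of its starting position, and I didn't touch the grey look-alike.
- **Disagreement:** in the scene view the forceps outline also took in part of the tray, so its width and y position there are no good. The top view gave 119 x 16 mm at the intended place.

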